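# Fit the last castor to a crate dolly and pull-test it

## Robot

A 7-joint arm with a two-finger parallel gripper is mounted at the origin on the work surface. World frame = base frame: x ahead of the robot, y to its left, z up, the work surface at z = 0. Lengths are in mm, angles in degrees, forces in N, time in s.
With the tool pointing down it reaches from about 425 to 875 mm from the base axis. Payload 9.9 kg.
Tool frame: the origin (TCP) lies midway between the tips of the shut fingers; the grasp point (between the pads) lies 19 mm behind it; z points along the fingers, y is the direction in which the jaws open and shut (so a half turn about z gives the same grasp; the last joint's range is limited). The gripper opens to 85 mm and grips with 20 to 120 N. Pads are 22 mm wide; open, the fingers measure 114 mm over their backs; the gripper's body (76 mm by 85 mm) begins 54 mm behind the grasp point. The pads swing forward as they close: fully open they stand 13 mm farther back than shut.
Start: joints at [-81.349, 32.985, 1.427, 82.34, -0.859, 64.687, -3.237], TCP at [157.03, 656.484, 231.289] pointing down, gripper open.
Joint ranges: [-157.87, 157.87], [-19.46, 123.44], [-87.15, 90], [11.01, 140.99], [-62.26, 242.26], [9.8, 113.94], [-161.44, 161.44]. Speed limits (degrees/s): [127.2, 127.2, 172.46, 172.46, 180, 180, 180].

## Interface

Orientations are given as a 3x3 rotation matrix whose columns are the frame's x, y, z axes.
In Python, from rig import robot gives the robot as it stands.
- The arm moves only by the tool apply_moves, never from a script. Its argument "plan" is a list of rows, each a list of 4 numbers: the shift along the tool's x, y, z in cm, then the turn about the tool's z in rad. A call has 1 to 10 rows; each row shifts and turns the pose as measured when the row begins, along the tool's axes as they then stand; what a row does not reach is not made up. A row lasts 1/8 s, in which the tool goes at most 62.5 mm and 10.7 degrees, less where a joint would pass 70% of its speed; a pose out of reach is approached as far as the arm can. A call is refused whole if a number of a shift passes 6.25 or a number of a turn 0.188, either way. A call with a gripper value outside its range is refused whole. "gripper" is the closure, from 0 (fully open) to 1 (shut), set as the call begins (left out, the last holds). The fingers move at their own pace and stop on an object; "grip_force" is the grip in N (left out, the last holds). Time passes only in rows, so rows that do not move let the fingers close. It gives the time, the measured TCP pose, the force and the opening at its end, in the units of the state.
- robot.read_state(): the state, without advancing time (a new reading comes with each control period).
- robot.snapshot(name): name is "scene" or "top"; returns the picture (400x640x3 uint8, blue, green, red); there is no depth.
- robot.calibration(name): a dict with "vfov" (degrees; the focal length in pixels is half the picture's height over the tangent of half this angle, whatever the lens; pixels are square), "cx", "cy" (the principal point, pixels), "R" (3x3) and "t" (3): a world point X has camera coordinates R X + t. Camera axes: x right, y down, z forward; pixel columns grow to the right and rows downward; lengths in mm; the calibration is good to about 2 mm. A picture is of the moment at which its call begins. calibration takes no time and is no camera call.
- robot.finish_job(): hands the job in, once; it reports no verdict.
Trained networks look in the newest picture that a camera, given by its name, has taken for a name from the list of things; names that differ only in an ending like _2 or _b are one class to them, and where a whole thing is asked for, a point or a joint stands for the part that bears it (a point fixed in the world has none). Each returns a list of dicts, best first, with "conf" (0 to 1); they miss things now and then, are a little off and sometimes report something else, mostly with a low value. They report only what shows in the picture. A call takes as long as a camera call. They do not tell look-alikes from the thing itself.
- robot.outline_of(query, camera): "mask" (400x640 bool, what is visible of it) and "centre" ([row, column] in pixels, amid what is visible of it).
The state is a dict: "time": time; "joints": joint angles; "joint_velocities": joint speeds; "effort": joint torques, N m; "eef_pos": TCP position; "tcp_rot": TCP orientation; "contact_force": force on the tool from outside, world axes, zero at the start; "torque": the same for the moment, N m; "width": finger opening in mm.
Only numpy, scipy, OpenCV 4.12 (cv2) and the standard library are available. Lean on these libraries where they do the work, as an engineer would, in place of code of your own. Each camera call takes 0.05 s, during which the arm holds its last target.

## Task

The crate dolly lies upside down on the bench with one castor missing. Take the castor from the carton, push its stem into the empty socket until it clicks fully home, then check that the clip holds it: pull it straight up with a steady 12 N or so for about a second. Leave it fully home; be gentle, never load the clip with more than about 20 N, and leave the jar, mallet and twine where they are.

Things in the scene. Friction and masses are not known exactly. Their poses are not given: they have to be found in the camera images.
- castor_grip (a point): Centre of the loose castor's fork, where to grip it: on the stem axis, 32 mm above the underside of its round head. z: up along the stem; y: across the fork; x: towards the wheel. The fork is two zinc plates, 29 mm over their outsides (along y), from x -14 to +26 mm and 9 to 47 mm above the head's underside; axle nuts stand 3.5 mm proud of them at x 15 to 27 mm.
- castor: The loose swivel castor, about 150 g, wheel up, standing stem down in a hole of the carton. Origin: on the stem axis at the underside of the head; axes as castor_grip. Black wheel with grey hub, 50 mm across, 20 mm wide, between the fork plates, axle 21 mm to +x, top 64 mm above the origin.
- castor_seat (a point): On the castor's stem axis at the underside of the zinc head (44 mm across, 9 mm thick). The 13 mm stem runs 40 mm down from here: a groove 16 to 26 mm down, then a bulb tapering to 4 mm at the tip.
- socket_mouth (a point): The empty stem socket, in one of the dolly's two corners nearest the robot: a steel bush with a vertical 14 mm bore, its mouth flared by 3 mm, 1.5 mm below the purple pad around it. This point: on the bore's axis, level with the pad's top, 55 mm above the bench. The castor is fully home when castor_seat is at this point, its head resting on the pad. It may point any way round.
- dolly: Upturned purple crate dolly, fixed: 300 (x) x 400 (y) mm, origin at its centre on the bench. 70 mm square pads at the corners (centres 115 mm in x, 165 mm in y from the origin), tops 55 mm up; rails between 42 mm high. Three pads carry a castor, 64 mm high.
- carton: The brown carton insert, fixed: 150 x 150 x 48 mm, origin at the centre of its underside, with four 18 mm holes; three are empty, one holds the loose castor.
- jar_mid (a point): Middle of a closed storage jar, 76 mm across and 110 mm high: leave it alone.
- mallet: A mallet, 260 mm long, lying on the bench to the left of the dolly: leave it alone.
- twine_mid (a point): Middle of a roll of twine, 72 mm across and 70 mm high, standing on end: leave it alone.
- socket: Steel housing of the spring clip, inside the bush below the mouth; origin on the bore's axis, 52 to 55 mm below socket_mouth: how high it sits differs from dolly to dolly. The clip resists with up to 12 N from about 15 mm short of home and snaps in 4 to 8 mm short. Once in, the castor lifts 0.5 to 3.5 mm before the clip holds it; it gives under 1 mm more at 12 N and lets go only above 25 N.
Not all that is in view belongs to the job. Leave any green, pink or turquoise look-alike of the castor alone.

How it is judged (in metres and radians):
On the way, in this order (a step that is already met when the one before it is completed fails the run):
1. the castor is snapped fully home in the empty socket, its head resting on the pad (horizontal distance between castor_seat and socket_mouth below 0.0025 m and z of castor_seat in the frame of socket_mouth below 0.0015 m and angle between castor_seat's own z axis and vertical below 0.08 rad and contact force between castor and dolly above 0.8 N), for 0.1 s.
2. it is pulled straight up against the clip with 9 to 16 N for 0.6 s, lifted off the pad but still held in the socket (horizontal distance between castor_seat and socket_mouth below 0.0025 m and z of castor_seat in the frame of socket_mouth below 0.0055 m and angle between castor_seat's own z axis and vertical below 0.08 rad and contact force between castor and socket between 9 and 16 N and contact force between castor and dolly below 0.6 N), for 0.6 s.
At the end, for the whole second after the job is handed in: The castor stands in the empty socket at rest, released: its head resting on the pad (within 1.5 mm), within 2.5 mm of the bore's axis and upright within 0.08 rad (all of step 1 and linear speed of castor below 0.02 m/s); the robot touches nothing.
It fails at once if the spring clip is loaded with more than 25 N (contact force between castor and socket above 25 N).
It fails at once if the castor is rammed against the dolly with more than 40 N (contact force between castor and dolly above 40 N).
It fails at once if the jar, the mallet or the twine is moved by more than 20 mm (distance of any of jar_mid, mallet, twine_mid from where it was at the start of the episode above 0.02 m).
It also fails if it takes over 64 s, if anything falls off the work surface, if the arm or the gripper's body presses on something with over 40 N, if the wrist force passes 120 N, or if a joint passes its speed limit or range.

## Working session

There is one attempt and no reset: what is moved stays moved. The work goes in short steps, Python scripts to look and compute and a tool call to move; the robot and the scene stay as the last step left them, time stands still between calls to the robot, and variables do not carry over. Pictures are saved under pics/ and viewed, and the job is handed in when it is done.

Besides the shell and the picture viewer there is one more tool, called after "Call:" by a JSON object that holds its "fn" and its "kwargs". apply_moves: Moves the arm, as the interface text tells. Its arguments: {"type":"object","properties":{"plan":{"type":"array"},"gripper":{"type":"number"},"grip_force":{"type":"number"}},"required":["plan"]}

```bash
mkdir -p pics; ls
python3 - <<'E'
from rig import robot
import cv2,numpy as np
s=robot.read_state()
for k,v in s.items(): print(k,np.round(v,3).tolist())
for n in("scene","top"):
    im=robot.snapshot(n); cv2.imwrite(f"pics/{n}0.png",im)
    c=robot.calibration(n); print(n,c)
E
```

```text
pics
time 0.0
joints [-81.349, 33.033, 1.422, 82.385, -0.859, 64.69, -3.238]
joint_velocities [-0.042, 0.003, 0.043, -0.103, 0.03, -0.012, 0.002]
effort [0.0, -76.576, 2.25, -28.598, 0.015, 0.012, 0.0]
eef_pos [156.908, 656.03, 230.441]
tcp_rot [[-0.973, 0.233, -0.0], [0.233, 0.973, -0.002], [-0.0, -0.002, -1.0]]
contact_force [-0.127, 0.773, 0.383]
torque [0.056, -0.042, -0.03]
width 85.585
scene {'vfov': 53.137451139517005, 'cx': 325.0577478326067, 'cy': 195.7970020624314, 'R': array([[ 0.3381285 ,  0.94098536,  0.01468562],
       [ 0.74485622, -0.2580497 , -0.61530445],
       [-0.57520286,  0.21899065, -0.78815276]]), 't': array([-148.3462615 , -360.28671933, 1711.10400034])}
top {'vfov': 48.91194931292324, 'cx': 316.8009261327865, 'cy': 199.34501438794527, 'R': array([[-0.00532479, -0.99985081,  0.01643161],
       [-0.98215615,  0.00214005, -0.18805511],
       [ 0.18799189, -0.01713976, -0.98202102]]), 't': array([ -38.29837173,  573.52945376, 1208.33804228])}
```

View pics/scene0.png

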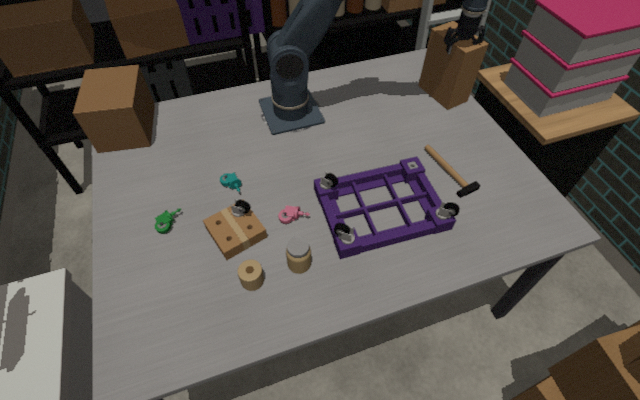

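View pics/top0.png

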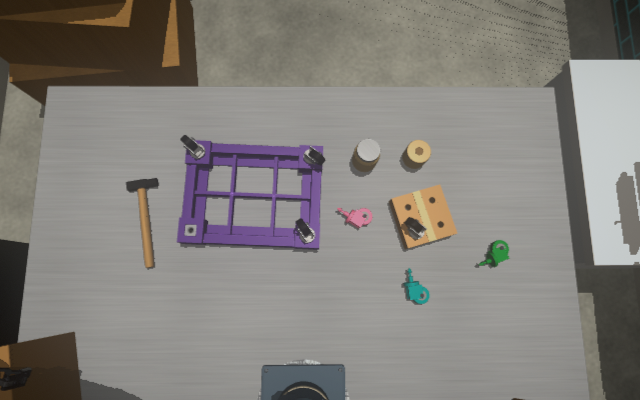

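The top view shows the castor in the carton at about (415,230) and the empty socket at about (190,230). The twine, the jar and the coloured decoys are clear of both.

```bash
cat > h.py <<'E'
import numpy as np, cv2
from rig import robot
from scipy.optimize import least_squares
def cam(n):
    c=robot.calibration(n); f=200/np.tan(np.radians(c["vfov"]/2)); return c,f
def proj(n,X):
    c,f=cam(n); p=np.atleast_2d(X)@np.array(c["R"]).T+c["t"]; return np.c_[c["cx"]+f*p[:,0]/p[:,2],c["cy"]+f*p[:,1]/p[:,2]]
def atz(n,uv,z):
    c,f=cam(n); R=np.array(c["R"]); C=-R.T@c["t"]; d=R.T@np.array([(uv[0]-c["cx"])/f,(uv[1]-c["cy"])/f,1]); return C+d*(z-C[2])/d[2]
E
python3 - <<'E'
from h import *
for n in("scene","top"):
    robot.snapshot(n)
    for q in("castor","castor_grip","castor_seat","socket_mouth","dolly","carton"):
        r=robot.outline_of(q,n)
        for d in r[:5]:
            print(n,q,round(d["conf"],2),np.round(d["centre"],1),d["mask"].sum())
            if q in("dolly","carton"): cv2.imwrite(f"pics/m_{n}_{q}.png",d["mask"].astype(np.uint8)*255)
for z in(0,55): print("sock",z,atz("top",(190,230),z),atz("scene",(412,167),z))
for z in(48,100): print("cas",z,atz("top",(415,230),z),atz("scene",(240,208),z))
for n,boxes in(("top",[(190,230),(415,228)]),("scene",[(412,167),(237,213)])):
    im=cv2.imread(f"pics/{n}0.png")
    t=[cv2.resize(im[v-35:v+35,u-35:u+35],(390,390),interpolation=cv2.INTER_CUBIC) for u,v in boxes]
    cv2.imwrite(f"pics/z_{n}.png",np.hstack(t))
E
```

```text
scene castor 0.88 [211.3 290. ] 295
scene castor 0.76 [181.9 229.5] 285
scene castor 0.58 [223.  167.7] 323
scene castor 0.55 [205.4 239.4] 255
scene castor_grip 0.64 [222.1 164.1] 334
scene castor_grip 0.61 [183.4 228.8] 274
scene castor_grip 0.57 [212.6 288.1] 326
scene castor_grip 0.53 [207.3 238.1] 256
scene castor_seat 0.73 [223.  167.6] 369
scene castor_seat 0.72 [209.8 289. ] 306
scene castor_seat 0.5 [183.4 231.4] 265
scene castor_seat 0.47 [207.9 239.2] 200
scene socket_mouth 0.63 [177.2 455.8] 609
scene socket_mouth 0.48 [165.1 411.8] 41
scene dolly 0.69 [204.  382.9] 6944
scene carton 0.8 [229.4 233.7] 1956
scene carton 0.63 [257.  298.6] 833
top castor 0.71 [217.7 355.6] 415
top castor 0.6 [226.9 413.4] 294
top castor 0.6 [292.4 413.1] 446
top castor_grip 0.88 [225.8 418.1] 305
top castor_grip 0.83 [217.8 357. ] 389
top castor_grip 0.59 [254.  493.7] 447
top castor_grip 0.55 [290.6 414.8] 463
top castor_seat 0.98 [254.2 493.8] 516
top castor_seat 0.97 [217.9 358.5] 451
top castor_seat 0.7 [290.1 414.2] 441
top castor_seat 0.59 [230.1 415.3] 277
top socket_mouth 0.46 [226.9 190.4] 98
top dolly 0.85 [195.5 244.8] 9305
top dolly 0.61 [212.2 425. ] 2469
top dolly 0.47 [155.1 414.9] 611
top carton 0.78 [214.2 426.6] 2662
sock 0 [492.74149779 332.61097543   0.        ] [456.17328364 345.91956278   0.        ]
sock 55 [486.08221384 317.68691214  55.        ] [497.41123368 313.087459    55.        ]
cas 48 [ 484.78326348 -321.01931098   48.        ] [ 469.43727198 -313.42910839   48.        ]
cas 100 [ 478.57671522 -308.41812248  100.        ] [ 509.51895257 -314.13457065  100.        ]
```

View pics/z_top.png

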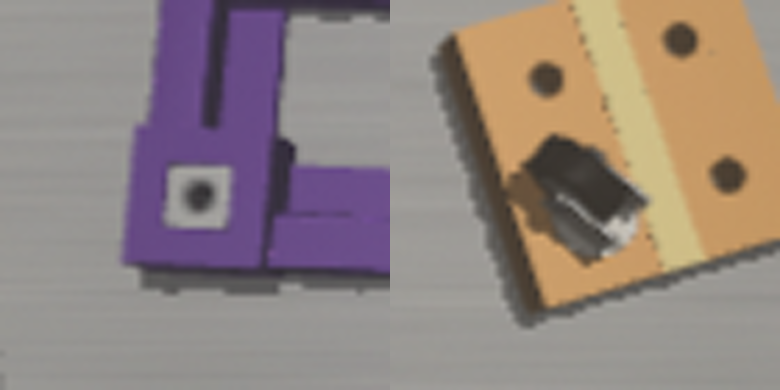

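View pics/z_scene.png

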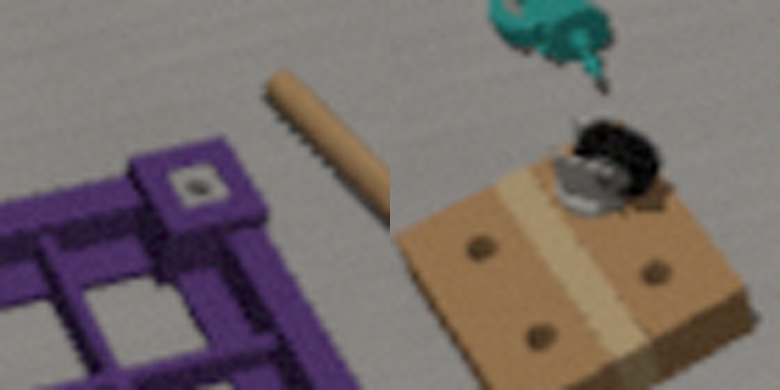

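```bash
cat > fit.py <<'E'
from h import *
from scipy.optimize import minimize
def P(n,uv,b,off=0): # zoom coords->px
    return ((uv[0]-off+.5)/(390/70)-.5+b[0]-35,(uv[1]+.5)/(390/70)-.5+b[1]-35)
st=P("top",(200,196),(190,230)); ss=P("scene",(198,188),(412,167))
print("socket",st,ss,atz("top",st,54),atz("scene",ss,54))
ht=[P("top",p,(415,228),390) for p in((546,78),(681,39),(728,175))]
hs=[P("scene",p,(237,213),390) for p in((482,248),(540,337),(655,272))]
Ht=np.array([atz("top",p,48) for p in ht]); Hs=np.array([atz("scene",p,48) for p in hs])
print("holes top\n",Ht.round(1),"\nscene\n",Hs.round(1))
print("4th",(Ht[0]+Ht[2]-Ht[1]).round(1), [np.linalg.norm(Ht[1]-Ht[i]).round(1) for i in(0,2)])
print("sc dists",[np.linalg.norm(Hs[i]-Hs[j]).round(1) for i,j in((0,1),(1,2))])
C=[ -np.array(robot.calibration(n)["R"]).T@robot.calibration(n)["t"] for n in("top","scene")];print(C)
E
python3 fit.py
```

```text
socket (190.4871794871795, 229.76923076923077) (412.12820512820514, 165.33333333333334) [486.85336344 316.62116067  54.        ] [489.49235108 317.92388946  54.        ]
holes top
 [[ 552.8 -302.8   48. ]
 [ 573.2 -374.2   48. ]
 [ 501.8 -394.6   48. ]] 
scene
 [[ 502.  -392.5   48. ]
 [ 573.3 -372.8   48. ]
 [ 551.5 -301.5   48. ]]
4th [ 481.4 -323.2   48. ] [np.float64(74.3), np.float64(74.2)]
sc dists [np.float64(73.9), np.float64(74.6)]
[array([ 335.93378838,  -18.80941689, 1295.09780313]), array([1302.75381289, -328.09599258, 1129.10387302])]
```

```bash
cat > sil.py <<'E'
from h import *
th=np.linspace(0,2*np.pi,40)
def parts():
    w=np.array([[21+25*np.cos(a),s*10,39+25*np.sin(a)] for a in th for s in(-1,1)])
    f=np.array([[x,y,z] for x in(-14,26) for y in(-14.5,14.5) for z in(9,47)])
    h=np.array([[22*np.cos(a),22*np.sin(a),z] for a in th for z in(0,9)])
    return [w,f,h]
def sil(n,x,y,z,yaw,S=4):
    c,s=np.cos(yaw),np.sin(yaw); R=np.array([[c,-s,0],[s,c,0],[0,0,1]])
    m=np.zeros((400*S//1,640*S),np.uint8)
    for p in parts():
        uv=proj(n,p@R.T+[x,y,z]); uv=((uv+.5)*S).astype(np.int32)
        cv2.fillConvexPoly(m,cv2.convexHull(uv),1)
    return cv2.resize(m.astype(np.float32),(640,400),interpolation=cv2.INTER_AREA)
E
python3 - <<'E'
from sil import *
M={}
for n,near in(("top",(415,228)),("scene",(239,207))):
    robot.snapshot(n); best=[]
    for q in("castor","castor_grip","castor_seat"):
        best+=[d["mask"] for d in robot.outline_of(q,n) if np.hypot(d["centre"][1]-near[0],d["centre"][0]-near[1])<12]
    M[n]=np.mean(best,0).astype(np.float32); print(n,len(best))
np.savez("M.npz",**M)
from scipy.optimize import differential_evolution
def cost(p,ns=("top","scene")):
    return sum(np.abs(sil(n,p[0],p[1],48,p[2])-M[n]).sum() for n in ns)
for ns in(("top","scene"),("top",),("scene",)):
    r=differential_evolution(cost,[(470,492),(-333,-311),(-np.pi,np.pi)],args=(ns,),popsize=10,maxiter=25,seed=1,tol=1e-4,polish=False)
    print(ns,r.x.round(2),np.degrees(r.x[2]),r.fun)
    if len(ns)==2:
        for a in(0,20,40,60,80,120,240): print(a,round(cost((480.8,-322.2,np.radians(a)))))
        p=r.x
ims=[]
for n,(u,v) in(("top",(415,228)),("scene",(239,207))):
    im=cv2.imread(f"pics/{n}0.png"); a=im[v-30:v+30,u-30:u+30]
    a=cv2.resize(a,(390,390),interpolation=cv2.INTER_CUBIC)
    s=cv2.resize(sil(n,p[0],p[1],48,p[2])[v-30:v+30,u-30:u+30],(390,390))>.5
    k=cv2.resize(M[n][v-30:v+30,u-30:u+30],(390,390))>.5
    for m,col in((s,(0,0,255)),(k,(0,255,0))):
        cs,_=cv2.findContours(m.astype(np.uint8),0,2); cv2.drawContours(a,cs,-1,col,1)
    ims.append(a)
cv2.imwrite("pics/fit.png",np.hstack(ims))
print(robot.read_state()["time"],robot.read_state()["eef_pos"])
E
```

```text
top 3
scene 3Traceback (most recent call last):
  File "<stdin>", line 13, in <module>
    return fun(*args, **kwargs)
    ret = solver.solve()
    next(self)
    ~~~~^^^^^^
    energy = self.func(parameters)
    return self.f(x, *self.args)
           ~~~~~~^^^^^^^^^^^^^^^
  File "<stdin>", line 11, in cost
  File "<stdin>", line 11, in <genexpr>
  File "sil.py", line 12, in sil
    uv=proj(n,p@R.T+[x,y,z]); uv=((uv+.5)*S).astype(np.int32)
  File "h.py", line 7, in proj
    c,f=cam(n); p=np.atleast_2d(X)@np.array(c["R"]).T+c["t"]; return np.c_[c["cx"]+f*p[:,0]/p[:,2],c["cy"]+f*p[:,1]/p[:,2]]
        ~~~^^^
  File "h.py", line 5, in cam
    c=robot.calibration(n); f=200/np.tan(np.radians(c["vfov"]/2)); return c,f
ValueError: time passes only in moves, steps and waits
```

```bash
python3 - <<'E'
from rig import robot
import pickle
pickle.dump({n:robot.calibration(n) for n in("top","scene")},open("cal.pkl","wb"))
E
sed -i 's/^def cam(n):/import pickle\nCAL=pickle.load(open("cal.pkl","rb"))\ndef cam(n):/; s/c=robot.calibration(n); f=200/c=CAL[n]; f=200/' h.py
cat > f2.py <<'E'
from sil import *
M=np.load("M.npz") if False else None
import os
E
python3 - <<'E'
from sil import *
import os
if os.path.exists("M.npz"): M=dict(np.load("M.npz"))
from scipy.optimize import differential_evolution
def cost(p,ns=("top","scene")):
    return sum(np.abs(sil(n,p[0],p[1],48,p[2])-M[n]).sum() for n in ns)
for ns in(("top","scene"),("top",),("scene",)):
    r=differential_evolution(cost,[(470,492),(-333,-311),(-np.pi,np.pi)],args=(ns,),popsize=10,maxiter=20,seed=1,tol=1e-4,polish=False)
    print(ns,r.x.round(2),np.degrees(r.x[2]),r.fun)
    if len(ns)==2:
        for a in(0,20,40,60,80,120,240): print(a,round(cost((480.8,-322.2,np.radians(a)))))
        p=r.x
ims=[]
for n,(u,v) in(("top",(415,228)),("scene",(239,207))):
    im=cv2.imread(f"pics/{n}0.png"); a=im[v-30:v+30,u-30:u+30]
    a=cv2.resize(a,(390,390),interpolation=cv2.INTER_CUBIC)
    s=cv2.resize(sil(n,p[0],p[1],48,p[2])[v-30:v+30,u-30:u+30],(390,390))>.5
    k=cv2.resize(M[n][v-30:v+30,u-30:u+30],(390,390))>.5
    for m,col in((s,(0,0,255)),(k,(0,255,0))):
        cs,_=cv2.findContours(m.astype(np.uint8),0,2); cv2.drawContours(a,cs,-1,col,1)
    ims.append(a)
cv2.imwrite("pics/fit.png",np.hstack(ims))
print(robot.read_state()["time"],robot.read_state()["eef_pos"])
E
```

```text
('top', 'scene') [ 481.35 -321.55    0.87] 49.9941927378027 69.625
0 287
20 225
40 108
60 118
80 222
120 314
240 459
('top',) [ 481.04 -323.36    0.89] 51.06001103289369 28.708332061767578
('scene',) [ 480.1  -320.08    0.79] 45.18031744304303 30.25
1.2 [157.04895035 656.481175   231.27822802]
```

View pics/fit.png

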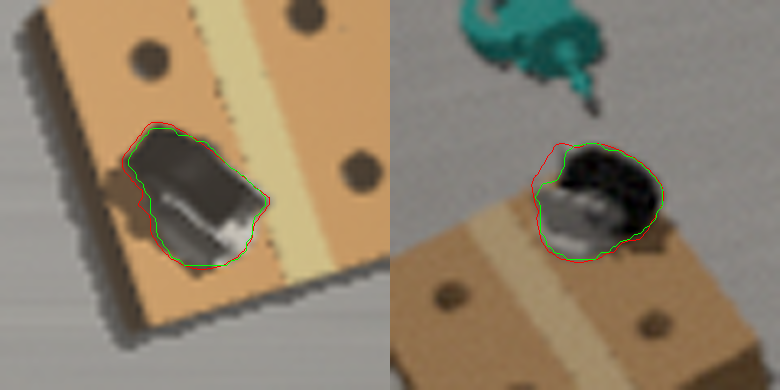

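The silhouette fit puts the castor at about (481, -322) with yaw 50°. That agrees with the hole symmetry, which gives (480.8, -322.2). The socket is at about (488, 317). Next I swing along an arc over to the castor.

Call:
{"fn": "apply_moves", "kwargs": {"plan": [[-5.9,-0.7,0,0.1],[-5.9,-0.7,0,0.1],[-5.9,-0.7,0,0.1],[-5.9,-0.7,0,0.1],[-5.9,-0.7,0,0.1],[-5.9,-0.7,0,0.1],[-5.9,-0.7,0,0.1],[-5.9,-0.7,0,0.1],[-5.9,-0.7,0,0.1],[-5.9,-0.7,0,0.1]], "gripper": 0, "grip_force": 60}}

```text
time: 2.45
eef_pos: [557.0, 237.6, 229.0]
tcp_rot: [[-0.31, 0.951, 0.0], [0.951, 0.31, 0.004], [0.004, 0.002, -1.0]]
contact_force: [1.0, -0.1, 0.2]
width: 85.3
```

Call:
{"fn": "apply_moves", "kwargs": {"plan": [[-5.9,-0.55,0,0.101],[-5.9,-0.55,0,0.101],[-5.9,-0.55,0,0.101],[-5.9,-0.55,0,0.101],[-5.9,-0.55,0,0.101],[-5.9,-0.55,0,0.101],[-5.9,-0.55,0,0.101],[-5.9,-0.55,0,0.101],[-5.0,-0.55,0,0.101],[0,0,0,0]]}}

```text
time: 3.7
eef_pos: [458.5, -280.4, 228.3]
tcp_rot: [[0.591, 0.806, 0.007], [0.806, -0.591, 0.001], [0.005, 0.005, -1.0]]
contact_force: [-0.0, 1.3, -0.3]
width: 85.5
```

```bash
cat > d.py <<'E'
import sys; from h import *
# usage: d.py x y z yawdeg(tool y)
s=robot.read_state(); p=np.array(s["eef_pos"]); R=np.array(s["tcp_rot"])
t=np.array(list(map(float,sys.argv[1:4]))); y=np.degrees(np.arctan2(R[1,1],R[0,1]))
print("t",round(s["time"],2),"pos",p.round(2),"yaw",round(y,2),"tilt",np.degrees(np.arccos(-R[2,2])).round(2),"F",np.round(s["contact_force"],2),"T",np.round(s["torque"],3),"w",round(float(s["width"]),2))
print("shift cm",(R.T@(t-p)/10).round(3),"turn",-np.radians((float(sys.argv[4])-y+90)%180-90).round(4), "joints",np.round(s["joints"],1).tolist())
E
python3 d.py 481 -322 150 -40
```

```text
t 3.7 pos [ 458.51 -280.4   228.33] yaw -36.25 tilt 0.42 F [-0.01  1.28 -0.26] T [ 0.032 -0.039  0.035] w 85.5
shift cm [-2.065  4.232  7.846] turn 0.0655 joints [2.1, 24.8, 36.1, 104.6, -17.7, 55.9, 9.4]
```

Call:
{"fn": "apply_moves", "kwargs": {"plan": [[-1.05,2.1,3.5,0.035],[-1.0,2.1,3.5,0.03],[0,0,0.8,0],[0,0,0,0],[0,0,0,0]]}}

```text
time: 4.32
eef_pos: [484.0, -320.2, 150.3]
tcp_rot: [[0.639, 0.769, 0.012], [0.769, -0.639, 0.002], [0.009, 0.008, -1.0]]
contact_force: [-0.2, 2.0, 0.4]
width: 85.6
```

```bash
python3 d.py 481 -322 60 -40
python3 - <<'E'
from h import *
for n,(u,v) in(("top",(415,228)),("scene",(239,207))):
    im=robot.snapshot(n); cv2.imwrite(f"pics/{n}1.png",cv2.resize(im[v-50:v+50,u-60:u+60],(720,600),interpolation=cv2.INTER_CUBIC))
E
```

```text
t 4.33 pos [ 484.01 -320.16  150.31] yaw -39.7 tilt 0.7 F [-0.18  1.97  0.36] T [-0.021  0.029 -0.026] w 85.58
shift cm [-0.419 -0.184  9.026] turn 0.0053 joints [8.4, 33.3, 32.8, 104.2, -24.0, 48.9, 13.2]
```

View pics/scene1.png

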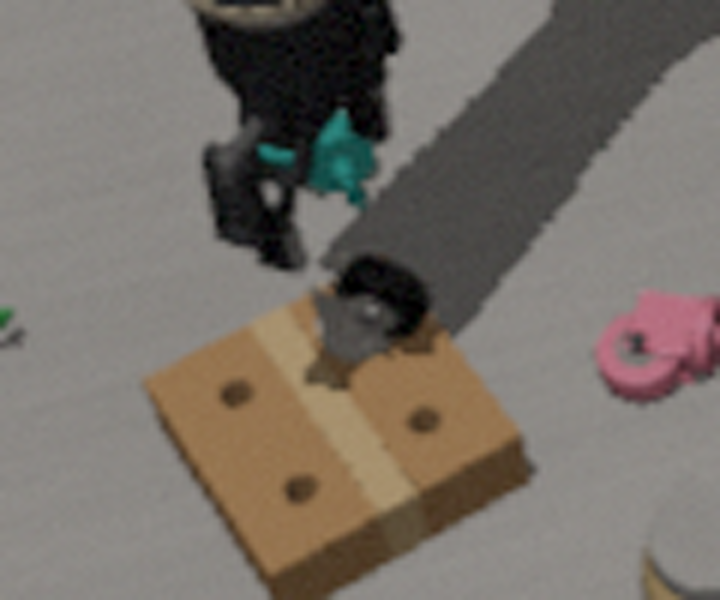

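Run:
```python
from h import *
R=np.array(robot.read_state()["tcp_rot"]);p=np.array(robot.read_state()["eef_pos"])
for n,(u,v) in(("top",(415,228)),("scene",(239,207))):
    q=[p,p+R[:,1]*42-R[:,2]*13,p-R[:,1]*42-R[:,2]*13]
    print(n,((proj(n,q)-[u-60,v-50])*6).round())
```

```text
top [[413. 286.]
 [479. 208.]
 [363. 357.]]
scene [[329. 214.]
 [285. 259.]
 [363. 140.]]
```

View pics/top1.png

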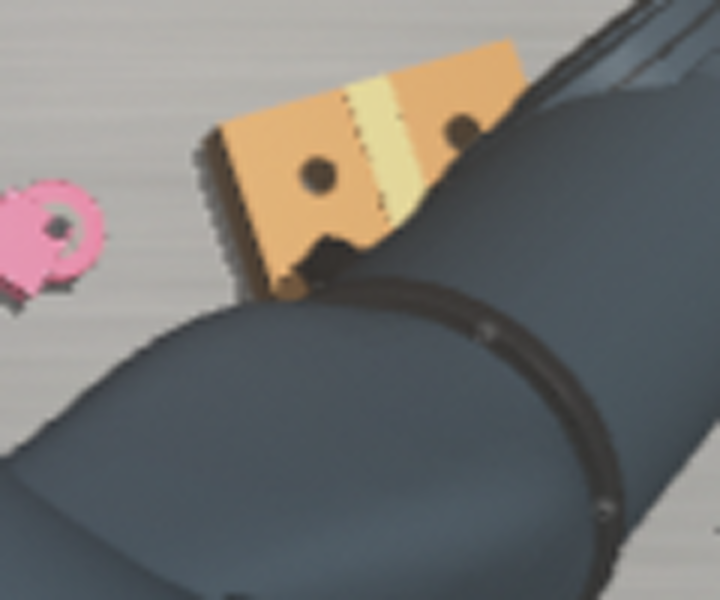

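Call:
{"fn": "apply_moves", "kwargs": {"plan": [[-0.42,-0.18,1.0,0.005],[0,0,2.5,0],[0,0,2.5,0],[0,0,1.0,0],[0,0,0,0]]}}

```text
time: 5.05
eef_pos: [480.8, -322.3, 79.7]
tcp_rot: [[0.642, 0.766, 0.016], [0.766, -0.643, 0.001], [0.011, 0.012, -1.0]]
contact_force: [0.3, -0.3, -0.1]
width: 85.5
```

```bash
python3 d.py 481 -322 60 -40
```

```text
t 5.05 pos [ 480.79 -322.33   79.7 ] yaw -39.98 tilt 0.9 F [ 0.25 -0.3  -0.06] T [0.003 0.025 0.031] w 85.49
shift cm [ 0.018 -0.028  1.97 ] turn 0.0003 joints [11.5, 38.0, 28.7, 108.4, -28.3, 40.0, 17.1]
```

Call:
{"fn": "apply_moves", "kwargs": {"plan": [[0.02,-0.03,1.0,0],[0,0,0.9,0],[0,0,0,0],[0,0,0,0]]}}

```text
time: 5.55
eef_pos: [481.7, -322.6, 61.0]
tcp_rot: [[0.642, 0.766, 0.018], [0.766, -0.643, -0.001], [0.011, 0.014, -1.0]]
contact_force: [-0.7, 0.0, 0.1]
width: 85.5
```

```bash
python3 d.py 481 -322 60 -40;  python3 - <<'E'
from h import *
for n,(u,v) in(("scene",(239,200)),):
    im=robot.snapshot(n); cv2.imwrite(f"pics/{n}2.png",cv2.resize(im[v-40:v+40,u-50:u+50],(750,600),interpolation=cv2.INTER_CUBIC))
E
```

```text
t 5.55 pos [ 481.72 -322.63   60.97] yaw -39.99 tilt 1.02 F [-0.66  0.    0.11] T [-0.026  0.012 -0.02 ] w 85.45
shift cm [ 0.001 -0.097  0.096] turn 0.0002 joints [12.4, 39.4, 27.4, 109.2, -29.5, 37.6, 18.1]
```

View pics/scene2.png

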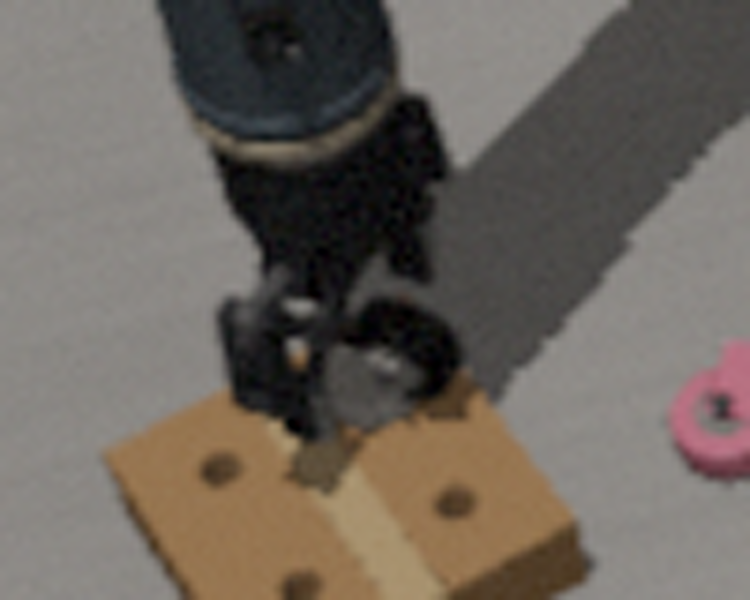

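The open fingers straddle the fork (the near finger shows at about (270,370) in the crop) and the wheel is clear. Closing.

Call:
{"fn": "apply_moves", "kwargs": {"plan": [[0,-0.08,0.05,0],[0,0,0,0],[0,0,0,0],[0,0,0,0],[0,0,0,0],[0,0,0,0]], "gripper": 1, "grip_force": 60}}

```text
time: 6.35
eef_pos: [481.4, -322.2, 61.2]
tcp_rot: [[0.642, 0.766, 0.019], [0.766, -0.642, -0.001], [0.011, 0.015, -1.0]]
contact_force: [-0.4, -0.1, 1.1]
width: 28.3
```

```bash
python3 d.py 481 -322 60 -40
```

```text
t 6.35 pos [ 481.37 -322.22   61.21] yaw -39.98 tilt 1.08 F [-0.37 -0.09  1.12] T [0.09  0.08  0.013] w 28.31
shift cm [-0.008 -0.044  0.121] turn 0.0003 joints [12.4, 39.3, 27.3, 109.3, -29.6, 37.5, 18.1]
```

Call:
{"fn": "apply_moves", "kwargs": {"plan": [[0,0,-0.5,0],[0,0,-1.0,0],[0,0,-1.5,0],[0,0,-1.5,0],[0,0,-2.0,0],[0,0,-2.5,0],[0,0,-3,0],[0,0,-3,0],[0,0,0,0]]}}

```text
time: 7.48
eef_pos: [477.9, -322.4, 222.6]
tcp_rot: [[0.643, 0.765, 0.021], [0.766, -0.643, -0.002], [0.012, 0.018, -1.0]]
contact_force: [0.2, 0.2, -2.4]
width: 28.4
```

```bash
python3 d.py 481 -322 60 -40;  python3 - <<'E'
from h import *
for n,(u,v) in(("scene",(230,170)),):
    im=robot.snapshot(n); cv2.imwrite(f"pics/{n}3.png",cv2.resize(im[v-50:v+50,u-60:u+60],(720,600),interpolation=cv2.INTER_CUBIC))
E
```

```text
t 7.47 pos [ 477.87 -322.44  222.55] yaw -40.04 tilt 1.23 F [ 0.19  0.21 -2.38] T [-0.102  0.032 -0.   ] w 28.44
shift cm [ 0.044 -0.08  16.258] turn -0.0007 joints [6.3, 28.4, 36.2, 100.3, -20.4, 56.9, 10.2]
```

View pics/scene3.png

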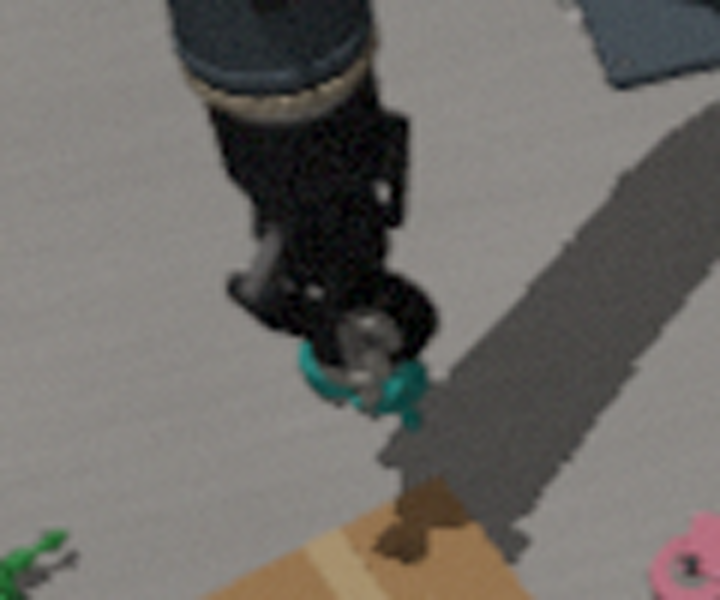

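The castor is held clear, and the teal decoy behind it is untouched. Now carrying it across.

Call:
{"fn": "apply_moves", "kwargs": {"plan": [[3,-0.45,0,-0.1],[5.9,-0.9,0,-0.1],[5.9,-0.9,0,-0.1],[5.9,-0.9,0,-0.1],[5.9,-0.9,0,-0.1],[5.9,-0.9,0,-0.1],[5.9,-0.9,0,-0.1],[5.9,-0.9,0,-0.1],[5.9,-0.9,0,-0.1],[5.9,-0.9,0,-0.1]]}}

```text
time: 8.78
eef_pos: [508.5, 235.0, 212.5]
tcp_rot: [[-0.319, 0.948, 0.008], [0.948, 0.319, -0.006], [-0.008, 0.006, -1.0]]
contact_force: [-0.0, 1.7, -2.4]
width: 27.9
```

```bash
python3 d.py 488.2 317.2 180 27
```

```text
t 8.78 pos [508.47 234.99 212.49] yaw 18.58 tilt 0.57 F [-0.    1.67 -2.45] T [ 0.042 -0.06   0.027] w 27.88
shift cm [8.464 0.679 3.185] turn -0.1469 joints [-43.1, 25.2, 19.5, 102.3, -9.5, 53.9, -1.2]
```

Call:
{"fn": "apply_moves", "kwargs": {"plan": [[4.2,0.3,1.0,-0.07],[4.2,0.3,2,-0.07],[0,0,2.5,0],[0,0,2.5,0],[0,0,0.8,0],[0,0,0,0]]}}

```text
time: 9.52
eef_pos: [476.9, 323.3, 116.9]
tcp_rot: [[-0.463, 0.886, -0.0], [0.886, 0.463, -0.008], [-0.007, -0.004, -1.0]]
contact_force: [-0.5, -0.1, -1.7]
width: 28.6
```

```bash
python3 d.py 488.2 317.2 118 27;  python3 - <<'E'
from h import *
for n,(u,v) in(("scene",(412,150)),("top",(190,220))):
    im=robot.snapshot(n); cv2.imwrite(f"pics/{n}4f.png",im);cv2.imwrite(f"pics/{n}4.png",cv2.resize(im[v-40:v+40,u-50:u+50],(750,600),interpolation=cv2.INTER_CUBIC))
E
```

```text
t 9.53 pos [476.95 323.28 116.9 ] yaw 27.6 tilt 0.44 F [-0.49 -0.13 -1.75] T [-0.04  -0.043  0.04 ] w 28.58
shift cm [-1.06   0.715 -0.105] turn 0.0105 joints [-48.3, 32.8, 14.3, 105.7, -10.8, 43.1, -0.6]
```

View pics/scene4.png

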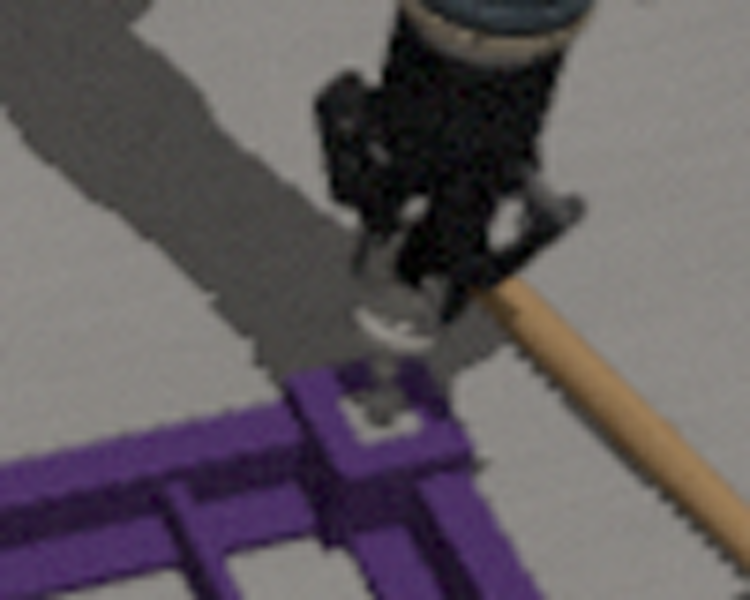

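View pics/top4.png

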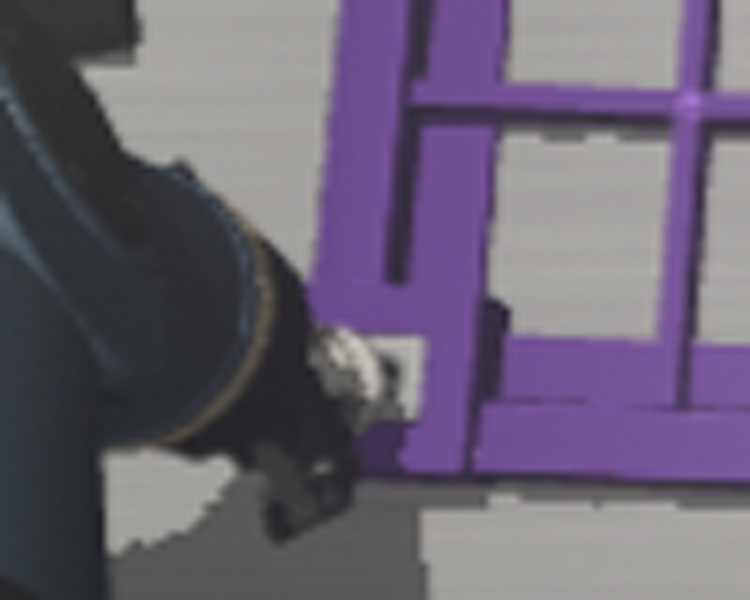

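Call:
{"fn": "apply_moves", "kwargs": {"plan": [[-1.0,0.7,-0.3,0.01],[0,0,0,0],[0,0,0,0]]}}

```text
time: 10.0
eef_pos: [490.7, 317.5, 123.2]
tcp_rot: [[-0.453, 0.892, 0.004], [0.892, 0.453, -0.004], [-0.006, 0.002, -1.0]]
contact_force: [-0.7, -0.7, -2.1]
width: 28.4
```

```bash
python3 d.py 488.2 317.2 118 27
cat > ov.py <<'E'
import sys; from h import *
tag=sys.argv[1]
s=robot.read_state(); R=np.array(s["tcp_rot"]); p=np.array(s["eef_pos"])
# castor axis up in tool frame as at grasp; seat in tool frame at grasp
R0=np.array([[0.642,0.766,0.019],[0.766,-0.642,-0.001],[0.011,0.015,-1.0]]); p0=np.array([481.4,-322.2,61.2])
U,_,V=np.linalg.svd(R0); R0=U@V
gx,gy=map(float,(sys.argv[2:4] if len(sys.argv)>3 else (481,-322)))
seat=R0.T@(np.array([gx,gy,48])-p0); seat[1]=seat[1]*0 if len(sys.argv)<=3 else seat[1]
up=R0.T@[0,0,1]
S=p+R@seat; Uw=R@up; tip=S-40*Uw
print("seat",S.round(2),"axis",Uw.round(4),"tip",tip.round(2))
th=np.linspace(0,2*np.pi,40); e1=np.cross(Uw,[0,1,0]);e1/=np.linalg.norm(e1);e2=np.cross(Uw,e1)
ring=lambda c,r:np.array([c+r*(np.cos(a)*e1+np.sin(a)*e2) for a in th])
for n,(u,v) in(("scene",(412,150)),("top",(190,220))):
    im=robot.snapshot(n); cv2.imwrite(f"pics/{n}_{tag}_raw.png",im)
    a=cv2.resize(im[v-40:v+40,u-50:u+50],(750,600),interpolation=cv2.INTER_CUBIC)
    T=lambda X:((proj(n,X)-[u-50,v-40]+.5)*7.5).astype(np.int32)
    for c,r,col in((S,22,(0,0,255)),(S+9*Uw,22,(0,0,255)),(tip,2,(0,255,0)),(S-33*Uw,6.5,(0,255,0)),(np.array([488.2,317.2,54]),7,(255,255,0))):
        cv2.polylines(a,[T(ring(c,r))],True,col,1)
    cv2.imwrite(f"pics/{n}_{tag}.png",a)
E
python3 ov.py a
```

```text
t 10.0 pos [490.7  317.49 123.23] yaw 26.91 tilt 0.36 F [-0.68 -0.66 -2.1 ] T [-0.018 -0.022  0.012] w 28.41
shift cm [ 0.09  -0.237  0.522] turn -0.0016 joints [-47.1, 32.8, 14.6, 104.4, -10.8, 44.1, -0.1]
seat [490.87 317.21 110.05] axis [0.0039 0.0213 0.9998] tip [490.72 316.36  70.06]
```

View pics/scene_a.png

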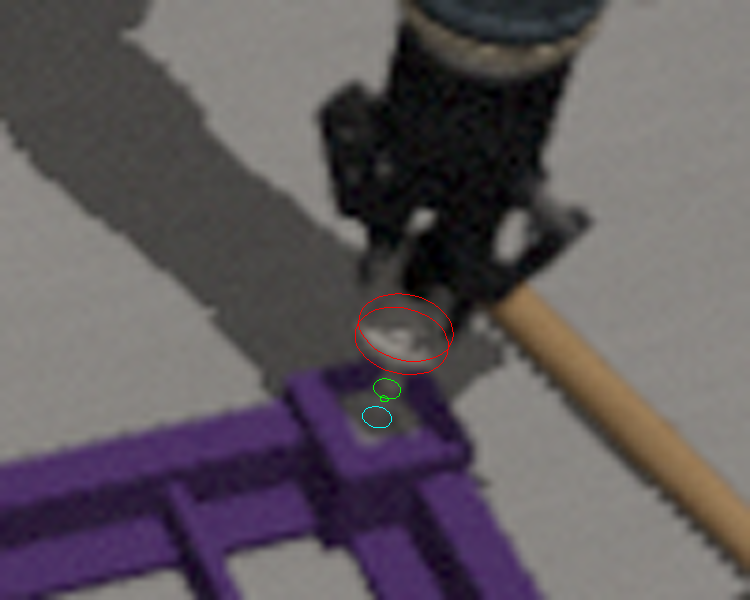

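View pics/top_a.png

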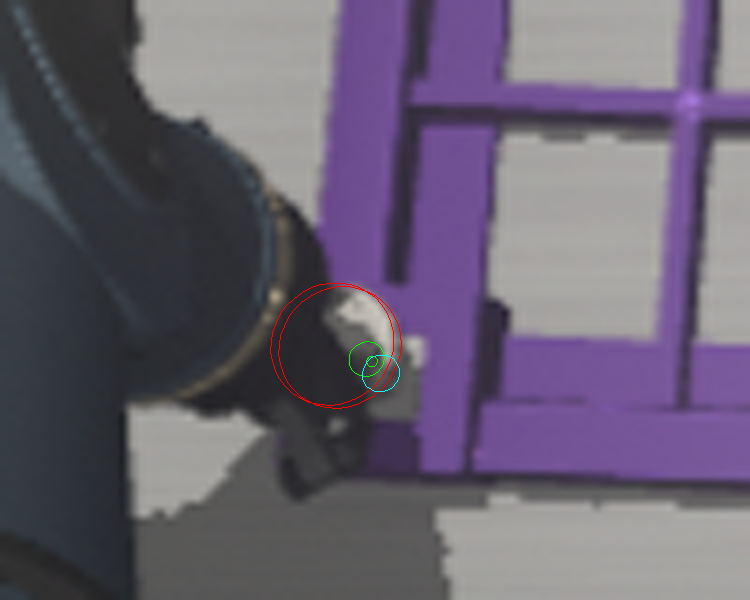

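Run:
```python
import cv2,numpy as np
o=[]
for n,(u,v) in(("scene",(413,150)),("top",(188,220))):
    im=cv2.imread(f"pics/{n}_a_raw.png")
    a=cv2.resize(im[v-20:v+20,u-20:u+20],(400,400),interpolation=cv2.INTER_CUBIC); a=cv2.convertScaleAbs(a,alpha=1.5)
    o.append(a)
cv2.imwrite("pics/zz_a.png",np.hstack(o))
```

```text
(no output)
```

View pics/zz_a.png

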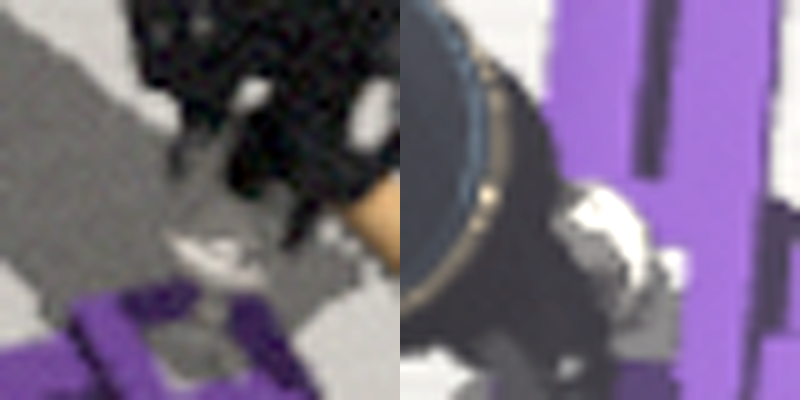

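Call:
{"fn": "apply_moves", "kwargs": {"plan": [[0.15,-0.21,0.5,0],[0,0,0.6,0],[0,0,0.4,0],[0,0,0,0]]}}

```text
time: 10.6
eef_pos: [487.0, 318.0, 106.5]
tcp_rot: [[-0.453, 0.891, 0.003], [0.891, 0.453, -0.005], [-0.006, 0.0, -1.0]]
contact_force: [-0.8, -0.3, -1.1]
width: 28.3
```

```bash
python3 d.py 488.2 317.2 118 27; python3 ov.py b
```

```text
t 10.6 pos [487.04 318.   106.48] yaw 26.96 tilt 0.35 F [-0.76 -0.26 -1.14] T [-0.008 -0.029  0.049] w 28.25
shift cm [-0.131  0.068 -1.151] turn -0.0006 joints [-47.0, 33.8, 14.1, 105.7, -11.2, 41.9, 0.1]
seat [487.2  317.7   93.29] axis [0.0052 0.0221 0.9997] tip [486.99 316.82  53.31]
```

View pics/scene_b.png

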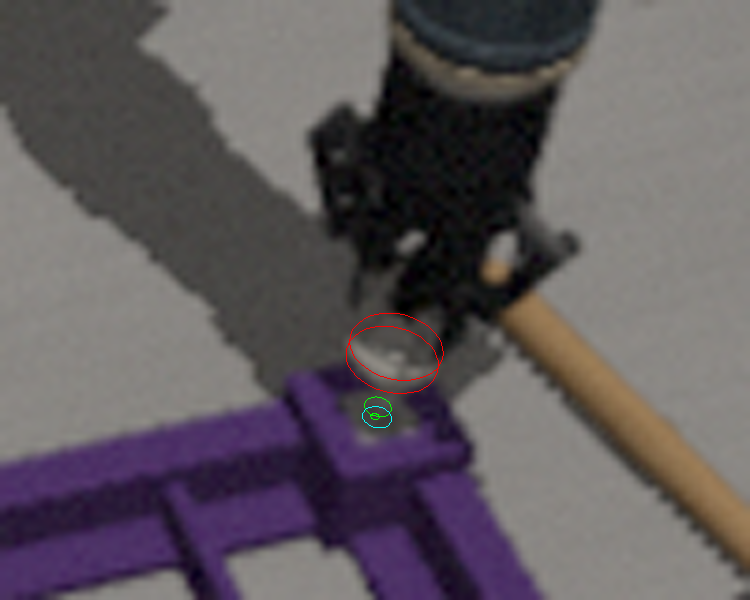

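Call:
{"fn": "apply_moves", "kwargs": {"plan": [[-0.05,0.1,0.2,0],[0,0,0.3,0],[0,0,0.3,0],[0,0,0.3,0]]}}

```text
time: 11.2
eef_pos: [488.2, 318.9, 96.1]
tcp_rot: [[-0.454, 0.891, 0.004], [0.891, 0.454, -0.003], [-0.005, 0.002, -1.0]]
contact_force: [-5.7, 2.4, 10.6]
width: 28.8
```

```bash
python3 d.py 488.2 317.2 118 27
```

```text
t 11.2 pos [488.25 318.91  96.09] yaw 26.98 tilt 0.28 F [-5.73  2.42 10.57] T [0.395 1.531 0.004] w 28.8
shift cm [-0.161 -0.078 -2.19 ] turn -0.0004 joints [-46.7, 34.7, 13.7, 106.0, -11.5, 40.6, 0.4]
```

The bulb is touching the bore rim, and the force points to -x and +y. I'll follow that sideways.

Call:
{"fn": "apply_moves", "kwargs": {"plan": [[0.1,-0.08,-0.05,0],[0,0,0,0]]}}

```text
time: 11.45
eef_pos: [487.0, 319.4, 96.3]
tcp_rot: [[-0.454, 0.891, 0.004], [0.891, 0.454, -0.004], [-0.005, 0.001, -1.0]]
contact_force: [-0.4, 0.6, -1.1]
width: 28.3
```

```bash
python3 d.py 488.2 317.2 118 27
```

```text
t 11.45 pos [486.97 319.35  96.29] yaw 26.99 tilt 0.29 F [-0.39  0.56 -1.08] T [-0.01   0.017 -0.005] w 28.3
shift cm [-0.258  0.015 -2.17 ] turn -0.0002 joints [-46.9, 34.6, 13.7, 106.1, -11.5, 40.6, 0.3]
```

Call:
{"fn": "apply_moves", "kwargs": {"plan": [[0.03,-0.04,0.15,0],[0,0,0.2,0],[0,0,0.2,0]]}}

```text
time: 11.82
eef_pos: [486.9, 319.1, 90.5]
tcp_rot: [[-0.453, 0.891, 0.004], [0.891, 0.453, -0.004], [-0.005, 0.002, -1.0]]
contact_force: [-0.2, 0.0, -1.2]
width: 28.0
```

```bash
python3 d.py 488.2 317.2 118 27
```

```text
t 11.82 pos [486.91 319.08  90.48] yaw 26.97 tilt 0.33 F [-0.2   0.   -1.16] T [-0.041 -0.014 -0.072] w 28.0
shift cm [-0.241  0.035 -2.751] turn -0.0006 joints [-46.8, 35.0, 13.6, 106.5, -11.7, 39.8, 0.4]
```

Call:
{"fn": "apply_moves", "kwargs": {"plan": [[0,0,0.2,0],[0,0,0.2,0],[0,0,0.2,0]]}}

```text
time: 12.2
eef_pos: [487.0, 319.1, 84.0]
tcp_rot: [[-0.453, 0.891, 0.004], [0.891, 0.453, -0.004], [-0.005, 0.002, -1.0]]
contact_force: [0.2, 0.8, -1.5]
width: 28.5
```

```bash
python3 d.py 487 319 68.2 27
```

```text
t 12.2 pos [486.95 319.14  83.96] yaw 26.96 tilt 0.32 F [ 0.15  0.81 -1.51] T [ 0.251  0.055 -0.003] w 28.54
shift cm [-0.007 -0.005  1.576] turn -0.0006 joints [-46.6, 35.5, 13.4, 106.8, -11.8, 39.0, 0.5]
```

Call:
{"fn": "apply_moves", "kwargs": {"plan": [[0,0,0.15,0],[0,0,0.15,0]]}}

```text
time: 12.45
eef_pos: [487.4, 319.7, 81.4]
tcp_rot: [[-0.454, 0.891, 0.005], [0.891, 0.454, -0.003], [-0.005, 0.003, -1.0]]
contact_force: [-0.9, -0.1, 6.1]
width: 28.2
```

```bash
python3 d.py 487 319 68.2 27
```

```text
t 12.45 pos [487.37 319.66  81.41] yaw 26.97 tilt 0.33 F [-0.93 -0.07  6.06] T [-0.106  0.131  0.045] w 28.25
shift cm [-0.036 -0.067  1.32 ] turn -0.0004 joints [-46.6, 35.8, 13.3, 106.8, -11.9, 38.6, 0.6]
```

Call:
{"fn": "apply_moves", "kwargs": {"plan": [[0,0,0.15,0],[0,0,0.15,0]]}}

```text
time: 12.7
eef_pos: [487.6, 319.5, 79.5]
tcp_rot: [[-0.453, 0.891, 0.006], [0.891, 0.453, -0.002], [-0.005, 0.004, -1.0]]
contact_force: [-3.1, -0.7, 11.2]
width: 28.1
```

```bash
python3 d.py 487 319 68.2 27
```

```text
t 12.7 pos [487.61 319.47  79.5 ] yaw 26.96 tilt 0.35 F [-3.13 -0.74 11.2 ] T [-0.267  0.761  0.012] w 28.09
shift cm [-0.01 -0.08  1.13] turn -0.0008 joints [-46.5, 35.9, 13.2, 107.0, -12.0, 38.3, 0.7]
```

Call:
{"fn": "apply_moves", "kwargs": {"plan": [[0.02,-0.05,0.15,0],[0,0,0.15,0]]}}

```text
time: 12.95
eef_pos: [487.6, 319.4, 78.1]
tcp_rot: [[-0.453, 0.892, 0.007], [0.892, 0.453, -0.001], [-0.004, 0.006, -1.0]]
contact_force: [-4.0, -0.7, 10.2]
width: 28.4
```

```bash
python3 d.py 487 319 68.2 27
```

```text
t 12.95 pos [487.59 319.39  78.06] yaw 26.93 tilt 0.4 F [-4.01 -0.74 10.17] T [-0.324  0.826  0.001] w 28.38
shift cm [-0.004 -0.076  0.985] turn -0.0012 joints [-46.4, 36.0, 13.1, 107.1, -12.1, 38.0, 0.7]
```

Call:
{"fn": "apply_moves", "kwargs": {"plan": [[0.05,-0.1,0.18,0],[0.02,-0.04,0.18,0]]}}

```text
time: 13.2
eef_pos: [486.8, 319.1, 75.1]
tcp_rot: [[-0.452, 0.892, 0.009], [0.892, 0.452, -0.001], [-0.004, 0.007, -1.0]]
contact_force: [1.0, 0.3, -0.6]
width: 28.3
```

```bash
python3 d.py 487 319 68.2 27
```

```text
t 13.2 pos [486.85 319.13  75.08] yaw 26.9 tilt 0.5 F [ 0.98  0.29 -0.64] T [-0.086 -0.315 -0.021] w 28.29
shift cm [-0.016  0.002  0.688] turn -0.0017 joints [-46.4, 36.1, 13.1, 107.5, -12.1, 37.4, 0.7]
```

Call:
{"fn": "apply_moves", "kwargs": {"plan": [[0,0,0.15,0],[0,0,0.15,0]]}}

```text
time: 13.45
eef_pos: [486.6, 319.0, 71.0]
tcp_rot: [[-0.452, 0.892, 0.008], [0.892, 0.453, -0.001], [-0.005, 0.006, -1.0]]
contact_force: [0.8, 0.4, -0.1]
width: 28.0
```

```bash
python3 d.py 487 319 68.2 27
```

```text
t 13.45 pos [486.55 318.96  70.96] yaw 26.91 tilt 0.45 F [ 0.79  0.43 -0.13] T [ 0.142 -0.102  0.028] w 27.97
shift cm [-0.016  0.04   0.276] turn -0.0016 joints [-46.4, 36.4, 12.9, 107.6, -12.2, 36.9, 0.8]
```

Call:
{"fn": "apply_moves", "kwargs": {"plan": [[0,0,0.12,0],[0,0,0.12,0]]}}

```text
time: 13.7
eef_pos: [486.6, 319.1, 68.3]
tcp_rot: [[-0.453, 0.892, 0.008], [0.892, 0.453, -0.001], [-0.005, 0.006, -1.0]]
contact_force: [0.2, -1.9, 8.4]
width: 28.3
```

```bash
python3 d.py 487 319 68.2 27
```

```text
t 13.7 pos [486.61 319.06  68.25] yaw 26.91 tilt 0.45 F [ 0.17 -1.89  8.43] T [-0.394  0.217  0.031] w 28.33
shift cm [-0.023  0.032  0.005] turn -0.0015 joints [-46.3, 36.7, 12.9, 107.7, -12.3, 36.6, 0.9]
```

Call:
{"fn": "apply_moves", "kwargs": {"plan": [[0,0,0.12,0],[0,0,0.12,0],[0,0,0.1,0]]}}

```text
time: 14.08
eef_pos: [486.6, 319.0, 68.2]
tcp_rot: [[-0.452, 0.892, 0.008], [0.892, 0.452, 0.0], [-0.003, 0.007, -1.0]]
contact_force: [-2.4, -1.0, 9.4]
width: 28.3
```

```bash
python3 d.py 487 319 68.2 27; python3 ov.py c
```

```text
t 14.07 pos [486.63 318.97  68.2 ] yaw 26.88 tilt 0.46 F [-2.43 -0.95  9.42] T [-0.275  0.669  0.071] w 28.29
shift cm [-0.014  0.034 -0.   ] turn -0.0021 joints [-46.2, 36.6, 12.8, 107.8, -12.4, 36.5, 1.0]
seat [486.85 318.75  55.01] axis [3.000e-04 1.640e-02 9.999e-01] tip [486.84 318.1   15.01]
```

View pics/scene_c.png

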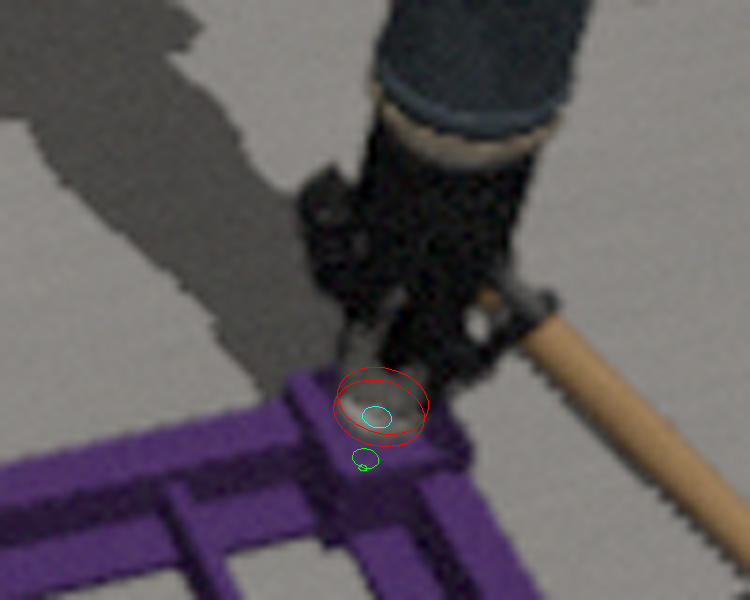

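Call:
{"fn": "apply_moves", "kwargs": {"plan": [[0.0,0,-0.05,0],[0,0,-0.05,0]]}}

```text
time: 14.42
eef_pos: [486.5, 319.0, 69.4]
tcp_rot: [[-0.452, 0.892, 0.008], [0.892, 0.452, 0.001], [-0.003, 0.008, -1.0]]
contact_force: [-0.2, 0.3, -2.8]
width: 28.5
```

```bash
python3 d.py 487 319 68.2 27
```

```text
t 14.43 pos [486.54 318.99  69.44] yaw 26.89 tilt 0.47 F [-0.19  0.3  -2.76] T [ 0.045 -0.172  0.048] w 28.51
shift cm [-0.019  0.04   0.125] turn -0.002 joints [-46.2, 36.5, 12.8, 107.8, -12.4, 36.6, 0.9]
```

Call:
{"fn": "apply_moves", "kwargs": {"plan": [[0.0,0,-0.06,0],[0,0,-0.06,0]]}}

```text
time: 14.68
eef_pos: [486.5, 319.0, 70.4]
tcp_rot: [[-0.452, 0.892, 0.008], [0.892, 0.452, 0.0], [-0.003, 0.007, -1.0]]
contact_force: [-0.6, 0.4, -2.1]
width: 28.2
```

```bash
python3 d.py 487 319 68.2 27
```

```text
t 14.68 pos [486.52 318.97  70.41] yaw 26.88 tilt 0.46 F [-0.58  0.35 -2.12] T [ 0.11  -0.108 -0.027] w 28.2
shift cm [-0.019  0.042  0.222] turn -0.0021 joints [-46.3, 36.5, 12.8, 107.7, -12.3, 36.8, 0.9]
```

Call:
{"fn": "apply_moves", "kwargs": {"plan": [[0.0,0,-0.06,0],[0,0,-0.06,0]]}}

```text
time: 14.92
eef_pos: [486.4, 319.0, 71.0]
tcp_rot: [[-0.452, 0.892, 0.008], [0.892, 0.452, -0.0], [-0.004, 0.007, -1.0]]
contact_force: [2.3, 1.1, -10.9]
width: 28.5
```

```bash
python3 d.py 487 319 68.2 27
```

```text
t 14.93 pos [486.45 318.99  71.04] yaw 26.89 tilt 0.44 F [  2.35   1.06 -10.86] T [ 0.351 -0.578  0.06 ] w 28.53
shift cm [-0.023  0.048  0.284] turn -0.0019 joints [-46.3, 36.4, 12.9, 107.7, -12.3, 36.9, 0.9]
```

Call:
{"fn": "apply_moves", "kwargs": {"plan": [[0.0,0,-0.08,0]]}}

```text
time: 15.05
eef_pos: [486.4, 319.0, 71.2]
tcp_rot: [[-0.452, 0.892, 0.007], [0.892, 0.452, -0.0], [-0.004, 0.006, -1.0]]
contact_force: [4.0, 2.1, -16.3]
width: 28.2
```

```bash
python3 d.py 487 319 68.2 27
```

```text
t 15.05 pos [486.37 318.96  71.24] yaw 26.9 tilt 0.43 F [  3.96   2.05 -16.32] T [ 0.574 -0.937  0.009] w 28.22
shift cm [-0.024  0.056  0.305] turn -0.0018 joints [-46.3, 36.4, 12.9, 107.7, -12.3, 36.9, 0.9]
```

Call:
{"fn": "apply_moves", "kwargs": {"plan": [[0.0,0.04,-0.065,0],[0,0.02,-0.065,0]]}}

```text
time: 15.3
eef_pos: [486.4, 318.9, 71.4]
tcp_rot: [[-0.452, 0.892, 0.006], [0.892, 0.452, -0.002], [-0.004, 0.005, -1.0]]
contact_force: [3.3, 3.1, -18.6]
width: 28.3
```

```bash
python3 d.py 487 319 68.2 27
```

```text
t 15.3 pos [486.41 318.94  71.38] yaw 26.9 tilt 0.37 F [  3.28   3.05 -18.62] T [ 0.585 -0.987 -0.001] w 28.3
shift cm [-0.02   0.053  0.318] turn -0.0017 joints [-46.3, 36.4, 12.9, 107.5, -12.2, 37.1, 0.8]
```

Call:
{"fn": "apply_moves", "kwargs": {"plan": [[0.03,0.05,-0.02,0]]}}

```text
time: 15.42
eef_pos: [486.4, 319.1, 71.3]
tcp_rot: [[-0.452, 0.892, 0.005], [0.892, 0.452, -0.002], [-0.005, 0.004, -1.0]]
contact_force: [2.3, -0.9, -12.5]
width: 28.1
```

```bash
python3 d.py 487 319 68.2 27
```

```text
t 15.43 pos [486.44 319.07  71.28] yaw 26.9 tilt 0.34 F [  2.27  -0.87 -12.55] T [-0.02  -0.489  0.082] w 28.14
shift cm [-0.03   0.046  0.309] turn -0.0018 joints [-46.3, 36.5, 13.0, 107.5, -12.2, 37.2, 0.8]
```

Call:
{"fn": "apply_moves", "kwargs": {"plan": [[-0.01,0.03,-0.045,0]]}}

```text
time: 15.55
eef_pos: [486.5, 319.0, 71.4]
tcp_rot: [[-0.452, 0.892, 0.005], [0.892, 0.452, -0.003], [-0.005, 0.003, -1.0]]
contact_force: [2.9, 2.9, -19.5]
width: 28.1
```

```bash
python3 d.py 487 319 68.2 27
```

```text
t 15.55 pos [486.46 319.01  71.42] yaw 26.9 tilt 0.32 F [  2.85   2.94 -19.49] T [ 0.559 -0.738  0.038] w 28.13
shift cm [-0.024  0.047  0.322] turn -0.0017 joints [-46.3, 36.5, 13.0, 107.4, -12.2, 37.3, 0.8]
```

Call:
{"fn": "apply_moves", "kwargs": {"plan": [[-0.01,0.03,-0.045,0]]}}

```text
time: 15.68
eef_pos: [486.5, 319.0, 71.5]
tcp_rot: [[-0.452, 0.892, 0.004], [0.892, 0.452, -0.003], [-0.005, 0.002, -1.0]]
contact_force: [3.4, 1.2, -22.0]
width: 28.4
```

```bash
python3 d.py 487 319 68.2 27
```

```text
t 15.68 pos [486.48 318.98  71.51] yaw 26.9 tilt 0.3 F [  3.43   1.18 -21.97] T [ 0.537 -0.846 -0.032] w 28.42
shift cm [-0.02   0.046  0.331] turn -0.0017 joints [-46.3, 36.5, 13.0, 107.4, -12.2, 37.4, 0.8]
```

Call:
{"fn": "apply_moves", "kwargs": {"plan": [[0.0,0.03,0.0,0]]}}

```text
time: 15.8
eef_pos: [486.5, 319.0, 71.4]
tcp_rot: [[-0.453, 0.892, 0.004], [0.892, 0.453, -0.003], [-0.005, 0.002, -1.0]]
contact_force: [1.7, 1.1, -16.5]
width: 28.1
```

```bash
python3 d.py 487 319 68.2 27
```

```text
t 15.8 pos [486.52 319.01  71.44] yaw 26.91 tilt 0.29 F [  1.66   1.06 -16.47] T [ 0.263 -0.468 -0.023] w 28.06
shift cm [-0.021  0.042  0.324] turn -0.0016 joints [-46.3, 36.5, 13.0, 107.4, -12.2, 37.4, 0.8]
```

Call:
{"fn": "apply_moves", "kwargs": {"plan": [[0.0,0.03,-0.015,0]]}}

```text
time: 15.92
eef_pos: [486.5, 319.0, 71.5]
tcp_rot: [[-0.453, 0.892, 0.003], [0.892, 0.453, -0.004], [-0.005, 0.001, -1.0]]
contact_force: [1.5, 1.2, -18.2]
width: 28.4
```

```bash
python3 d.py 487 319 68.2 27
```

```text
t 15.93 pos [486.51 319.01  71.47] yaw 26.91 tilt 0.28 F [  1.51   1.22 -18.2 ] T [ 0.334 -0.572  0.05 ] w 28.38
shift cm [-0.022  0.043  0.327] turn -0.0015 joints [-46.3, 36.5, 13.0, 107.3, -12.2, 37.5, 0.8]
```

Call:
{"fn": "apply_moves", "kwargs": {"plan": [[0.0,0.02,0.01,0]]}}

```text
time: 16.05
eef_pos: [486.5, 319.0, 71.4]
tcp_rot: [[-0.453, 0.892, 0.003], [0.892, 0.453, -0.004], [-0.005, 0.001, -1.0]]
contact_force: [0.6, 0.3, -15.8]
width: 28.0
```

```bash
python3 d.py 487 319 68.2 27
```

```text
t 16.05 pos [486.54 319.01  71.43] yaw 26.91 tilt 0.28 F [  0.6    0.31 -15.81] T [ 0.229 -0.372  0.033] w 28.03
shift cm [-0.02   0.04   0.323] turn -0.0016 joints [-46.3, 36.5, 13.0, 107.3, -12.2, 37.5, 0.8]
```

Call:
{"fn": "apply_moves", "kwargs": {"plan": [[0.0,0.01,0.01,0]]}}

```text
time: 16.18
eef_pos: [486.6, 319.0, 71.4]
tcp_rot: [[-0.453, 0.892, 0.003], [0.892, 0.453, -0.004], [-0.005, 0.001, -1.0]]
contact_force: [1.6, 0.5, -15.8]
width: 28.2
```

```bash
python3 d.py 487 319 68.2 27
```

```text
t 16.18 pos [486.59 319.    71.44] yaw 26.91 tilt 0.27 F [  1.6    0.52 -15.79] T [ 0.235 -0.401  0.019] w 28.25
shift cm [-0.017  0.036  0.324] turn -0.0016 joints [-46.3, 36.5, 13.0, 107.3, -12.2, 37.5, 0.8]
```

Call:
{"fn": "apply_moves", "kwargs": {"plan": [[0.0,0.02,0.03,0]]}}

```text
time: 16.3
eef_pos: [486.6, 319.1, 71.3]
tcp_rot: [[-0.452, 0.892, 0.002], [0.892, 0.452, -0.004], [-0.005, 0.0, -1.0]]
contact_force: [-0.2, 0.5, -11.9]
width: 28.3
```

```bash
python3 d.py 487 319 68.2 27
```

```text
t 16.3 pos [486.61 319.05  71.32] yaw 26.9 tilt 0.26 F [ -0.21   0.55 -11.9 ] T [ 0.046 -0.081 -0.016] w 28.26
shift cm [-0.021  0.033  0.312] turn -0.0017 joints [-46.3, 36.6, 13.0, 107.3, -12.2, 37.5, 0.8]
```

Call:
{"fn": "apply_moves", "kwargs": {"plan": [[0.0,0.0,0.0,0]]}}

```text
time: 16.42
eef_pos: [486.5, 319.0, 71.4]
tcp_rot: [[-0.452, 0.892, 0.002], [0.892, 0.452, -0.004], [-0.005, 0.0, -1.0]]
contact_force: [1.0, 1.2, -16.5]
width: 28.4
```

```bash
python3 d.py 487 319 68.2 27
```

```text
t 16.43 pos [486.54 319.04  71.38] yaw 26.9 tilt 0.26 F [  0.97   1.18 -16.45] T [ 0.192 -0.378  0.024] w 28.43
shift cm [-0.023  0.039  0.319] turn -0.0017 joints [-46.3, 36.5, 13.0, 107.3, -12.2, 37.5, 0.8]
```

Call:
{"fn": "apply_moves", "kwargs": {"plan": [[0.0,0.02,0.02,0]]}}

```text
time: 16.55
eef_pos: [486.6, 319.1, 71.3]
tcp_rot: [[-0.453, 0.892, 0.002], [0.892, 0.453, -0.004], [-0.004, 0.0, -1.0]]
contact_force: [-1.0, -0.3, -11.5]
width: 28.8
```

```bash
python3 d.py 487 319 68.2 27
```

```text
t 16.55 pos [486.6  319.12  71.29] yaw 26.9 tilt 0.26 F [ -0.98  -0.33 -11.48] T [0.065 0.017 0.019] w 28.76
shift cm [-0.027  0.03   0.31 ] turn -0.0017 joints [-46.3, 36.6, 12.9, 107.3, -12.2, 37.5, 0.8]
```

Call:
{"fn": "apply_moves", "kwargs": {"plan": [[0.0,0.01,0.015,0]]}}

```text
time: 16.68
eef_pos: [486.7, 319.1, 71.3]
tcp_rot: [[-0.452, 0.892, 0.002], [0.892, 0.452, -0.004], [-0.004, 0.0, -1.0]]
contact_force: [0.8, -0.1, -12.4]
width: 28.2
```

```bash
python3 d.py 487 319 68.2 27
```

```text
t 16.68 pos [486.65 319.08  71.28] yaw 26.9 tilt 0.25 F [  0.76  -0.05 -12.35] T [ 0.119 -0.052 -0.069] w 28.18
shift cm [-0.021  0.028  0.308] turn -0.0017 joints [-46.3, 36.6, 12.9, 107.3, -12.2, 37.6, 0.8]
```

Call:
{"fn": "apply_moves", "kwargs": {"plan": [[0.0,0.0,0.01,0],[0.0,0.005,0.012,0]]}}

```text
time: 16.92
eef_pos: [486.7, 319.1, 71.2]
tcp_rot: [[-0.452, 0.892, 0.002], [0.892, 0.452, -0.004], [-0.004, 0.0, -1.0]]
contact_force: [-0.2, 0.8, -11.1]
width: 27.9
```

```bash
python3 d.py 487 319 68.2 27
```

```text
t 16.93 pos [486.65 319.1   71.24] yaw 26.9 tilt 0.25 F [ -0.22   0.77 -11.06] T [ 0.055 -0.    -0.025] w 27.88
shift cm [-0.024  0.026  0.304] turn -0.0017 joints [-46.3, 36.6, 12.9, 107.3, -12.2, 37.5, 0.8]
```

Call:
{"fn": "apply_moves", "kwargs": {"plan": [[0.0,0.0,0.003,0]]}}

```text
time: 17.05
eef_pos: [486.7, 319.2, 71.3]
tcp_rot: [[-0.453, 0.892, 0.002], [0.892, 0.453, -0.004], [-0.004, 0.0, -1.0]]
contact_force: [-0.4, -0.1, -11.7]
width: 28.2
```

```bash
python3 d.py 487 319 68.2 27
```

```text
t 17.05 pos [486.66 319.16  71.28] yaw 26.91 tilt 0.25 F [ -0.39  -0.11 -11.73] T [0.07  0.021 0.089] w 28.17
shift cm [-0.028  0.023  0.308] turn -0.0016 joints [-46.3, 36.6, 12.9, 107.3, -12.2, 37.5, 0.8]
```

Call:
{"fn": "apply_moves", "kwargs": {"plan": [[0.0,0.005,0.005,0]]}}

```text
time: 17.18
eef_pos: [486.7, 319.1, 71.2]
tcp_rot: [[-0.453, 0.892, 0.002], [0.892, 0.453, -0.004], [-0.004, 0.0, -1.0]]
contact_force: [-0.4, 0.4, -11.3]
width: 27.7
```

```bash
python3 d.py 487 319 68.2 27
```

```text
t 17.18 pos [486.65 319.11  71.24] yaw 26.91 tilt 0.25 F [ -0.41   0.35 -11.32] T [ 0.028  0.13  -0.059] w 27.72
shift cm [-0.024  0.026  0.304] turn -0.0017 joints [-46.3, 36.6, 12.9, 107.3, -12.2, 37.5, 0.8]
```

Call:
{"fn": "apply_moves", "kwargs": {"plan": [[0.0,0.0,-0.008,0]]}}

```text
time: 17.3
eef_pos: [486.7, 319.1, 71.3]
tcp_rot: [[-0.452, 0.892, 0.002], [0.892, 0.452, -0.004], [-0.004, 0.0, -1.0]]
contact_force: [0.2, 0.8, -13.9]
width: 28.1
```

```bash
python3 d.py 487 319 68.2 27
```

```text
t 17.3 pos [486.65 319.1   71.29] yaw 26.9 tilt 0.25 F [  0.18   0.79 -13.89] T [ 0.103 -0.066 -0.007] w 28.13
shift cm [-0.024  0.026  0.309] turn -0.0017 joints [-46.3, 36.6, 12.9, 107.3, -12.2, 37.6, 0.8]
```

Call:
{"fn": "apply_moves", "kwargs": {"plan": [[0.0,0.0,0.0,0]]}}

```text
time: 17.42
eef_pos: [486.7, 319.1, 71.3]
tcp_rot: [[-0.452, 0.892, 0.002], [0.892, 0.452, -0.004], [-0.004, 0.0, -1.0]]
contact_force: [0.6, -0.6, -12.3]
width: 28.5
```

```bash
python3 d.py 487 319 68.2 27
```

```text
t 17.43 pos [486.66 319.13  71.26] yaw 26.9 tilt 0.25 F [  0.62  -0.61 -12.26] T [0.042 0.035 0.005] w 28.54
shift cm [-0.026  0.024  0.307] turn -0.0017 joints [-46.3, 36.6, 12.9, 107.3, -12.2, 37.6, 0.8]
```

Call:
{"fn": "apply_moves", "kwargs": {"plan": [[0.0,0.0,-0.007,0],[0.0,0.0,-0.003,0]]}}

```text
time: 17.68
eef_pos: [486.7, 319.1, 71.3]
tcp_rot: [[-0.453, 0.892, 0.002], [0.892, 0.453, -0.004], [-0.004, -0.0, -1.0]]
contact_force: [0.2, 1.2, -12.8]
width: 28.2
```

```bash
python3 d.py 487 319 68.2 27
```

```text
t 17.68 pos [486.65 319.12  71.27] yaw 26.91 tilt 0.25 F [  0.25   1.16 -12.79] T [ 0.099 -0.062  0.016] w 28.19
shift cm [-0.025  0.026  0.307] turn -0.0017 joints [-46.3, 36.6, 12.9, 107.2, -12.2, 37.6, 0.8]
```

Call:
{"fn": "apply_moves", "kwargs": {"plan": [[0.0,0.0,-0.004,0],[0.0,0.0,-0.003,0]]}}

```text
time: 17.92
eef_pos: [486.6, 319.1, 71.3]
tcp_rot: [[-0.453, 0.892, 0.002], [0.892, 0.453, -0.004], [-0.004, -0.0, -1.0]]
contact_force: [-0.4, 0.1, -13.7]
width: 28.2
```

```bash
python3 d.py 487 319 68.2 27
```

```text
t 17.93 pos [486.64 319.12  71.28] yaw 26.91 tilt 0.25 F [ -0.37   0.13 -13.69] T [ 0.064 -0.045  0.031] w 28.17
shift cm [-0.026  0.026  0.308] turn -0.0016 joints [-46.3, 36.6, 12.9, 107.2, -12.2, 37.6, 0.8]
```

Call:
{"fn": "apply_moves", "kwargs": {"plan": [[0.0,0.0,-0.003,0],[0.0,0.0,-0.003,0],[0.0,0.0,-0.003,0],[0.0,0.0,-0.003,0]]}}

```text
time: 18.42
eef_pos: [486.6, 319.1, 71.3]
tcp_rot: [[-0.453, 0.892, 0.002], [0.892, 0.453, -0.004], [-0.004, -0.0, -1.0]]
contact_force: [0.1, 0.1, -14.1]
width: 28.1
```

```bash
python3 d.py 487 319 68.2 27
```

```text
t 18.43 pos [486.64 319.11  71.3 ] yaw 26.91 tilt 0.25 F [  0.09   0.14 -14.07] T [ 0.079 -0.113  0.028] w 28.1
shift cm [-0.025  0.027  0.31 ] turn -0.0016 joints [-46.3, 36.6, 12.9, 107.2, -12.2, 37.6, 0.8]
```

Call:
{"fn": "apply_moves", "kwargs": {"plan": [[0.0,0.0,-0.004,0],[0.0,0.0,-0.004,0],[0.0,0.0,-0.004,0],[0.0,0.0,-0.004,0]]}}

```text
time: 18.92
eef_pos: [486.6, 319.1, 71.3]
tcp_rot: [[-0.453, 0.892, 0.002], [0.892, 0.453, -0.004], [-0.004, -0.0, -1.0]]
contact_force: [0.6, -0.1, -14.8]
width: 28.2
```

```bash
python3 d.py 487 319 68.2 27
```

```text
t 18.93 pos [486.64 319.09  71.33] yaw 26.91 tilt 0.26 F [  0.58  -0.08 -14.84] T [ 0.187 -0.207 -0.061] w 28.17
shift cm [-0.023  0.028  0.313] turn -0.0016 joints [-46.3, 36.6, 12.9, 107.2, -12.2, 37.6, 0.8]
```

Holding steady at about 12–13 N net for over a second. I'll nudge out the last sideways load and hold a little longer for margin.

Call:
{"fn": "apply_moves", "kwargs": {"plan": [[0.005,0.01,0.01,0],[0.003,0.01,0.0,0]]}}

```text
time: 19.18
eef_pos: [486.7, 319.1, 71.3]
tcp_rot: [[-0.453, 0.892, 0.002], [0.892, 0.453, -0.004], [-0.005, -0.001, -1.0]]
contact_force: [0.4, -0.3, -13.2]
width: 28.2
```

```bash
python3 d.py 487 319 68.2 27
```

```text
t 19.18 pos [486.67 319.13  71.28] yaw 26.9 tilt 0.26 F [  0.43  -0.27 -13.21] T [ 0.004 -0.043  0.009] w 28.2
shift cm [-0.025  0.024  0.308] turn -0.0017 joints [-46.3, 36.6, 12.9, 107.2, -12.2, 37.6, 0.8]
```

Call:
{"fn": "apply_moves", "kwargs": {"plan": [[0,0.003,-0.003,0],[0,0.003,-0.003,0],[0,0.003,-0.003,0]]}}

```text
time: 19.55
eef_pos: [486.6, 319.1, 71.3]
tcp_rot: [[-0.452, 0.892, 0.001], [0.892, 0.452, -0.004], [-0.005, -0.001, -1.0]]
contact_force: [1.4, -0.4, -13.8]
width: 28.2
```

```bash
python3 d.py 487 319 68.2 27
```

```text
t 19.55 pos [486.64 319.13  71.31] yaw 26.9 tilt 0.26 F [  1.36  -0.37 -13.75] T [ 0.124 -0.118 -0.018] w 28.16
shift cm [-0.026  0.026  0.312] turn -0.0017 joints [-46.3, 36.6, 12.9, 107.2, -12.2, 37.6, 0.8]
```

Call:
{"fn": "apply_moves", "kwargs": {"plan": [[0.003,0.008,0.004,0],[0.0,0.004,-0.001,0],[0.0,0.004,-0.001,0],[0.0,0.004,-0.001,0]]}}

```text
time: 20.05
eef_pos: [486.7, 319.2, 71.3]
tcp_rot: [[-0.452, 0.892, 0.001], [0.892, 0.452, -0.005], [-0.005, -0.001, -1.0]]
contact_force: [-0.4, -0.0, -13.4]
width: 28.4
```

```bash
python3 d.py 487 319 68.2 27
```

```text
t 20.05 pos [486.69 319.15  71.31] yaw 26.9 tilt 0.27 F [ -0.42  -0.02 -13.4 ] T [ 0.018 -0.013 -0.063] w 28.36
shift cm [-0.026  0.021  0.311] turn -0.0017 joints [-46.3, 36.6, 13.0, 107.2, -12.2, 37.7, 0.8]
```

Call:
{"fn": "apply_moves", "kwargs": {"plan": [[0.003,0.006,0.002,0],[0.0,0.004,-0.002,0],[0.0,0.004,-0.001,0],[0.0,0.004,-0.001,0]]}}

```text
time: 20.55
eef_pos: [486.7, 319.2, 71.3]
tcp_rot: [[-0.452, 0.892, 0.001], [0.892, 0.452, -0.005], [-0.005, -0.001, -1.0]]
contact_force: [-1.8, 0.3, -12.9]
width: 28.6
```

```bash
python3 d.py 487 319 68.2 27
```

```text
t 20.55 pos [486.69 319.19  71.29] yaw 26.9 tilt 0.27 F [ -1.83   0.28 -12.91] T [-0.004  0.072  0.014] w 28.6
shift cm [-0.029  0.019  0.31 ] turn -0.0017 joints [-46.3, 36.6, 13.0, 107.2, -12.2, 37.7, 0.8]
```

The pull check is done. Now back down onto the pad.

Call:
{"fn": "apply_moves", "kwargs": {"plan": [[0,0,0.1,0],[0,0,0.1,0],[0,0,0.08,0]]}}

```text
time: 20.92
eef_pos: [487.5, 319.6, 70.2]
tcp_rot: [[-0.452, 0.892, 0.003], [0.892, 0.452, -0.003], [-0.004, 0.001, -1.0]]
contact_force: [-3.4, -2.5, 0.3]
width: 28.1
```

```bash
python3 d.py 487 319 68.2 27
```

```text
t 20.93 pos [487.52 319.55  70.22] yaw 26.89 tilt 0.23 F [-3.41 -2.55  0.35] T [-0.472  0.768  0.003] w 28.12
shift cm [-0.025 -0.071  0.202] turn -0.0019 joints [-46.2, 36.7, 12.9, 107.2, -12.3, 37.4, 0.9]
```

Call:
{"fn": "apply_moves", "kwargs": {"plan": [[0,0,0.06,0],[0,0,0.06,0]]}}

```text
time: 21.18
eef_pos: [487.6, 319.5, 69.5]
tcp_rot: [[-0.452, 0.892, 0.003], [0.892, 0.452, -0.003], [-0.004, 0.001, -1.0]]
contact_force: [-2.6, -0.9, -0.4]
width: 28.5
```

```bash
python3 d.py 487 319 68.2 27
```

```text
t 21.18 pos [487.56 319.48  69.54] yaw 26.88 tilt 0.23 F [-2.64 -0.89 -0.37] T [-0.376  0.665 -0.01 ] w 28.54
shift cm [-0.017 -0.071  0.134] turn -0.0021 joints [-46.2, 36.7, 12.9, 107.3, -12.3, 37.3, 0.9]
```

Lowering has drifted the tool about 0.8 mm in +x, so I correct sideways while going down.

Call:
{"fn": "apply_moves", "kwargs": {"plan": [[0.02,-0.08,0.06,0],[0,-0.01,0.06,0],[0,-0.01,0.05,0]]}}

```text
time: 21.55
eef_pos: [487.5, 319.4, 68.2]
tcp_rot: [[-0.452, 0.892, 0.005], [0.892, 0.452, -0.002], [-0.004, 0.003, -1.0]]
contact_force: [-2.5, -2.5, 6.9]
width: 28.2
```

```bash
python3 d.py 486.7 319 68.2 27
```

```text
t 21.55 pos [487.47 319.43  68.25] yaw 26.86 tilt 0.29 F [-2.49 -2.51  6.86] T [-0.451  0.812 -0.01 ] w 28.19
shift cm [-0.004 -0.089  0.005] turn -0.0024 joints [-46.2, 36.8, 12.8, 107.4, -12.4, 37.0, 0.9]
```

Call:
{"fn": "apply_moves", "kwargs": {"plan": [[0,0,0.06,0],[0,0,0.06,0]]}}

```text
time: 21.8
eef_pos: [487.5, 319.5, 68.2]
tcp_rot: [[-0.452, 0.892, 0.005], [0.892, 0.452, -0.001], [-0.003, 0.004, -1.0]]
contact_force: [-4.2, -2.4, 7.7]
width: 28.3
```

```bash
python3 d.py 486.7 319 68.2 27
```

```text
t 21.8 pos [487.5  319.47  68.22] yaw 26.85 tilt 0.29 F [-4.22 -2.38  7.7 ] T [-0.453  0.992  0.005] w 28.29
shift cm [-0.006 -0.093  0.002] turn -0.0026 joints [-46.2, 36.8, 12.8, 107.5, -12.4, 36.9, 0.9]
```

Call:
{"fn": "apply_moves", "kwargs": {"plan": [[0.03,-0.06,0.02,0],[0,-0.02,0.01,0]]}}

```text
time: 22.05
eef_pos: [487.4, 319.5, 68.3]
tcp_rot: [[-0.451, 0.892, 0.006], [0.892, 0.451, -0.0], [-0.003, 0.005, -1.0]]
contact_force: [-0.9, -1.3, 0.3]
width: 28.1
```

```bash
python3 d.py 486.7 319 68.2 27
```

```text
t 22.05 pos [487.37 319.47  68.35] yaw 26.83 tilt 0.37 F [-0.88 -1.3   0.32] T [-0.257  0.338 -0.019] w 28.07
shift cm [-0.012 -0.081  0.014] turn -0.0029 joints [-46.2, 36.7, 12.8, 107.6, -12.4, 36.8, 0.9]
```

Call:
{"fn": "apply_moves", "kwargs": {"plan": [[0,0,0,0],[0,0,0,0],[0,0,0,0],[0,0,0,0],[0,0,0,0],[0,0,0,0]], "gripper": 0}}

```text
time: 22.8
eef_pos: [488.3, 320.6, 68.4]
tcp_rot: [[-0.452, 0.892, 0.008], [0.892, 0.452, 0.001], [-0.003, 0.008, -1.0]]
contact_force: [-0.6, -0.5, 0.6]
width: 85.4
```

```bash
python3 d.py 486.7 319 68.2 27
```

```text
t 22.8 pos [488.28 320.63  68.38] yaw 26.86 tilt 0.47 F [-0.62 -0.53  0.58] T [ 0.05   0.031 -0.001] w 85.38
shift cm [-0.074 -0.215  0.016] turn -0.0024 joints [-46.2, 36.8, 12.8, 107.5, -12.4, 36.7, 0.9]
```

Released, with no load on the tool. Retreating straight up along the tool axis.

Call:
{"fn": "apply_moves", "kwargs": {"plan": [[-0.1,-0.1,-1.0,0],[0,0,-2,0],[0,0,-3,0],[0,0,-4,0],[0,0,-4,0],[-3,0,-3,0],[-6,0,0,0],[-6,0,0,0],[-6,0,0,0],[0,0,0,0]]}}

```text
time: 24.05
eef_pos: [584.0, 125.6, 251.9]
tcp_rot: [[-0.453, 0.891, 0.014], [0.891, 0.453, 0.003], [-0.004, 0.014, -1.0]]
contact_force: [-0.8, 1.0, 0.4]
width: 85.4
```

```bash
python3 d.py 486.7 319 68.2 27;  python3 - <<'E'
from h import *
o=[]
for n,(u,v) in(("scene",(412,150)),("top",(188,220))):
    im=robot.snapshot(n); cv2.imwrite(f"pics/{n}_end.png",im)
    a=cv2.resize(im[v-40:v+40,u-40:u+40],(400,400),interpolation=cv2.INTER_CUBIC)
    o.append(a)
cv2.imwrite("pics/zz_end.png",np.hstack(o))
E
```

```text
t 24.05 pos [583.97 125.59 251.85] yaw 26.97 tilt 0.83 F [-0.83  0.97  0.38] T [ 0.002  0.037 -0.008] w 85.45
shift cm [21.726 -0.152 18.274] turn -0.0005 joints [-28.7, 25.8, 18.5, 94.2, -9.1, 60.7, 19.4]
```

View pics/zz_end.png

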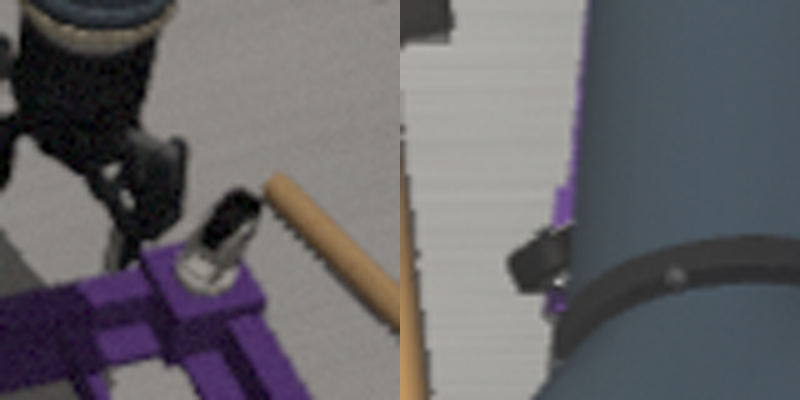

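View pics/scene_end.png

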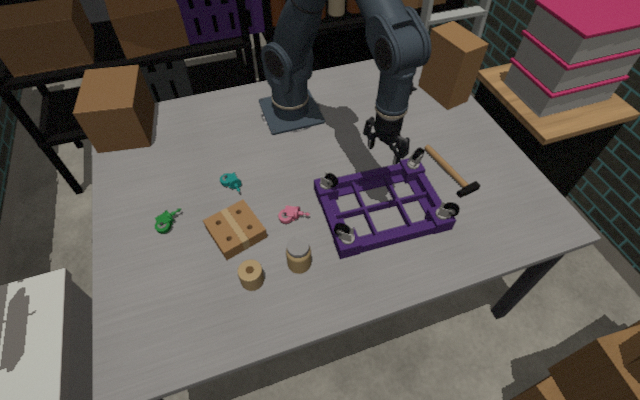

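The scene view shows the castor standing upright at about (415,158) with its head on the pad. All four carton holes are empty, and the jar, mallet, twine and decoys are where they started. The gripper is clear.

Run:
```python
from rig import robot
print(robot.finish_job());
```

```text
the job is handed in; nothing more can be done
None
```

The castor is in the empty socket and clicked home. It passed the pull check and was released with its head resting on the pad. I handed the job in at about 24 s; no verdict came back.

- **Insertion:** The tip first touched the rim about 1–2 mm off-axis, at about 12 N, so I shifted sideways until it ran in freely. The clip's resistance peaked at about 13 N. The castor then snapped in roughly 7 mm short of home and stopped firmly, with the seat at about 55 mm, the height of the pad.
- **Pull check:** The clip took hold after about 2.6 mm of lift. I held a net pull of roughly 10–13 N for over 3 s (t = 17.3 to 20.5 s). For about the last 0.5–1 s the side load was near zero.
- **Final state:** I pushed the castor back down to the stop and opened the gripper with almost no load on it. The last pictures show it upright on the pad, the arm clear, and the jar, mallet and twine where they were.

Two things were less clean than intended:

- **Brief high pull:** While I was finding the right pull, the reading reached about -22 N, about 20 N net on the clip. That is at your gentle limit of about 20 N but below the 25 N failure limit.
- **Indirect forces:** I worked the clip and pad forces out from the wrist reading, which has about 1 N of noise and offset. The position after release is judged from the tool height and one camera; the arm blocked most of the top view.

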